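# Clear out the roll-top charging nook and put the devices on charge

## Task

Roll the charging nook's slatted cover all the way open, pick every crumpled receipt out of the nook and drop it in the waste bin, and set the power bank flat on the middle of the rectangular charging pad, lengthwise along the pad, and the mouse upright on the middle of the round pad. Only when all that is done, roll the cover fully closed again. Leave the keys, the coaster and the compact mirror where they lie.

Things in the scene. Friction and masses are not known exactly. Their poses are not given: they have to be found in the camera images.
- cover (a joint): Roll of the slatted tambour cover round its circular track about cover_axis, in rad: 0 = fully closed, bottom rail down on the front sill; 1.8 = fully open (end stop), rolled up and back under the rear hood. Starts at 0 to 0.25. The track rubs: it stays where it is left, and takes 2 to 6 N at the bar to move.
- cover_axis (a point): Centre of the cover's circular track, in the nook's middle plane, 95 mm above the table. Axes are the nook's: x from its opening to its back (roughly away from the robot), y to the left as one looks along x, z up. The cover turns about this y axis; opening lifts its front.
- cover_bar (a point): Middle of the cover's pull bar: round steel, 10 mm thick, 140 mm long, along the nook's y, 31 mm clear of the slats, a post at each end. At cover = q it is 190 mm from cover_axis at (-cos, sin)(q + 0.140) in the nook's (x, z): 121 mm above the table when closed, 272 mm when open. Fingers astride it in x can take it from above at every q. The point's axes turn with the cover.
- nook_floor (a point): Middle of the nook's free floor, 75 mm above the table, 75 mm ahead of cover_axis; same axes. 66 mm ahead of it is a sill 11 mm higher than the floor; 71 mm behind it a power module 42 mm high stands across the floor. White housing; 330 mm clear between side cheeks 12 mm thick (outline 164 mm round cover_axis, 259 mm tall); cable ducts 35 mm wide, 9 mm high along them. The open cover hangs over the module only, 239 mm up.
- bank_pad (a point): Middle of the upper face of the rectangular charging pad on the nook floor, at the nook's right (-y) side: 112 mm (x, front to back) by 62 mm (y), its top 5 mm over the floor and 80 mm above the table. Axes as cover_axis.
- mouse_pad (a point): Middle of the upper face of the round charging pad on the nook floor, at the nook's left (+y) side: 90 mm across, its top 5 mm over the floor and 80 mm above the table. Axes as cover_axis.
- bin: Square dark steel waste bin on the table, fixed, at the left or right of the nook: 150 x 150 mm outside, walls 4 mm, 130 mm tall, open above. Origin: the centre of its underside; z up.
- bank_center (a point): Centre of the navy power bank, a flat block with rounded edges, 100 mm long (its x) by 48 mm (its y) by 22 mm (its z), 0.2 kg, lying on a felt mat (4 mm thick) on the table beside the nook, on the side away from the bin.
- mouse_center (a point): Centre (half-way up) of the glossy black computer mouse: 104 mm long (its x, scroll wheel to +x), 60 mm wide (its y; sides nearly upright from 2 to 21 mm above its sole), 35 mm high (its z), about 0.09 kg, standing on the same mat, nearer the robot than the power bank.
- keyring: Bystander, to be left alone: steel key ring with two keys, 5 mm thick, 80 mm long in all, on the table.
- coaster: Bystander, to be left alone: round cork coaster, 96 mm across, 6 mm thick, on the table.
- compact_mirror: Bystander, to be left alone: round pale pink compact mirror, 72 mm across, 14 mm thick, on the table.
- receipt1_center (a point): Centre of crumpled receipt 1: a firm faceted ball of white paper about 33 mm across and 27 mm high, 12 g, at the start on the nook's floor or on one of its charging pads, under the cover. Three to five of the five receipts are there; for an absent one the state gives None.
- receipt2_center (a point): Centre of crumpled receipt 2: a firm faceted ball of white paper about 33 mm across and 27 mm high, 12 g, at the start on the nook's floor or on one of its charging pads, under the cover. Three to five of the five receipts are there; for an absent one the state gives None.
- receipt3_center (a point): Centre of crumpled receipt 3: a firm faceted ball of white paper about 33 mm across and 27 mm high, 12 g, at the start on the nook's floor or on one of its charging pads, under the cover. Three to five of the five receipts are there; for an absent one the state gives None.
- receipt4_center (a point): Centre of crumpled receipt 4: a firm faceted ball of white paper about 33 mm across and 27 mm high, 12 g, at the start on the nook's floor or on one of its charging pads, under the cover. Three to five of the five receipts are there; for an absent one the state gives None.
- receipt5_center (a point): Centre of crumpled receipt 5: a firm faceted ball of white paper about 33 mm across and 27 mm high, 12 g, at the start on the nook's floor or on one of its charging pads, under the cover. Three to five of the five receipts are there; for an absent one the state gives None.
Not all that is in view belongs to the job. Of the things that look like the part that bears mouse_center, take the one that is farthest to the robot's left at the start.

How it is judged:
By the outcome, as a careful person would: the job done as asked, in the order asked, and still so for the second after the job is handed in, with the robot touching nothing.
Of receipt1, receipt2, receipt3, receipt4, receipt5 only 3 to 5 are there at a start; the rules pass over those that are not, and their reading is None.
At some moment in a run one of receipt1, receipt2, receipt3, receipt4, receipt5 may be knocked a few centimetres aside while the robot is not near it.
Once in a run the grip may slacken for a moment while it holds something.
It also fails if it takes over 210 s, if anything falls off the work surface, if the arm or the gripper's body presses on something with over 40 N, if the wrist force passes 120 N, or if a joint passes its speed limit or range.

## Robot

A 6-joint arm with a two-finger parallel gripper is mounted at the origin on the work surface. World frame = base frame: x ahead of the robot, y to its left, z up, the work surface at z = 0. Lengths are in mm, angles in degrees, forces in N, time in s.
With the tool pointing down it reaches from about 350 to 850 mm from the base axis. Payload 8.1 kg.
Tool frame: the origin (TCP) lies midway between the tips of the shut fingers; the grasp point (between the pads) lies 19 mm behind it; z points along the fingers, y is the direction in which the jaws open and shut (so a half turn about z gives the same grasp; the last joint's range is limited). The gripper opens to 85 mm and grips with 20 to 120 N. Pads are 22 mm wide; open, the fingers measure 114 mm over their backs; the gripper's body (76 mm by 85 mm) begins 54 mm behind the grasp point. The pads swing forward as they close: fully open they stand 13 mm farther back than shut.
Start: joints at [69.248, 7.471, 85.268, -0, 87.261, -4.893], TCP at [163.945, 577.171, 192.092] pointing down, gripper open.
Joint ranges: [-169.43, 169.43], [-51.17, 129.36], [1.28, 143.12], [-76.62, 256.62], [0, 156.53], [-152.29, 152.29]. Speed limits (degrees/s): [136.94, 136.94, 159.86, 180, 180, 180].

## Interface

Orientations are given as [roll, pitch, yaw] about the fixed x, y, z axes, in that order (R = Rz(yaw) Ry(pitch) Rx(roll)).
In Python, from bench import telemetry, snapshot, camera_params, job gives the robot as it stands. The module is installed in compiled form; this text tells all that it offers.
- The arm moves only by the shell command python3 -m jog 'ROWS' [FORCE]. ROWS is JSON, a list that holds one entry, the list of rows, each a list of 7 numbers: the shift along the tool's x, y, z in units of 50 mm (1.0 is 50 mm), then the turn, a rotation vector about the tool's x, y, z in units of 2 pi rad (1.0 is 2 pi rad), then the opening, from 0 (shut) to 1 (fully open). In form: [[[dx, dy, dz, rx, ry, rz, claw], ...]]. A call has 1 to 12 rows; each row shifts and turns the commanded pose from where the row before left it, along the tool's axes as they then stand; what a row does not reach is not made up. A row lasts 1/8 s, in which the tool goes at most 62.5 mm and 10.7 degrees, less where a joint would pass 70% of its speed; a pose out of reach is approached as far as the arm can. A call with a number of a shift or a turn outside -1 to 1 is refused whole. A call with a gripper value outside its range is refused whole. The fingers move at their own pace and stop on an object; FORCE is the grip in N (left out, the last holds). Time passes only in rows, so rows that do not move let the fingers close. It gives the time, the measured TCP pose, the force and the opening at its end, in the units of the state.
- telemetry.sense(): the state, without advancing time (a new reading comes with each control period).
- snapshot(name): name is "scene" or "top" or "wrist"; returns (picture, depth): 480x640x3 uint8, red, green, blue; 480x640 float32, mm along the optical axis (not along the pixel's ray), 0 where there is no reading.
- camera_params(name): a dict with "K" (3x3 intrinsics, pixels), "D" ([k1, k2, p1, p2, k3] as OpenCV has them; the pictures are not rectified), "extrinsics" (4x4, takes a point from camera to world coordinates). Camera axes: x right, y down, z forward; pixel columns grow to the right and rows downward; lengths in mm; the calibration is good to about 2 mm. A picture is of the moment at which its call begins: read the wrist's pose just before it. camera_params takes no time and is no camera call; for the wrist camera it gives the pose at the moment of the call.
- job.hand_in(): hands the job in, once; it reports no verdict.
The state is a dict: "time": time; "joint_pos": joint angles; "qd": joint speeds; "joint_efforts": joint torques, N m; "tool_pos": TCP position; "tcp_rot": TCP orientation; "ft_force": force on the tool from outside, world axes, zero at the start; "wrist_torque": the same for the moment, N m; "finger_gap": finger opening in mm.
Only numpy, scipy, OpenCV 4.12 (cv2) and the standard library are available. Lean on these libraries where they do the work, as an engineer would, in place of code of your own. Each camera call takes 0.05 s, during which the arm holds its last target. There are 200 camera calls.

## Working session

There is one attempt and no reset: what is moved stays moved. The work goes in short steps, Python scripts to look and compute and a shell command to move; the robot and the scene stay as the last step left them, time stands still between calls to the robot, and variables do not carry over. Pictures are saved under pics/ and viewed, about 12 in all and at most 16, crops included, and the job is handed in when it is done.

```bash
mkdir -p pics; ls; python3 - <<'E'
from bench import telemetry, snapshot, camera_params
import cv2, numpy as np
s=telemetry.sense(); print({k:np.round(v,2) for k,v in s.items()})
for n in("scene","top"):
    p,d=snapshot(n); cv2.imwrite(f"pics/{n}0.png",p[...,::-1]); np.save(f"pics/{n}0.npy",d)
    c=camera_params(n); print(n,np.round(c["K"],1).tolist(),np.round(c["D"],3),np.round(c["extrinsics"],3).tolist())
E
```

```text
pics
{'time': np.float64(0.0), 'joint_pos': array([69.25,  7.52, 85.33,  0.  , 87.26, -4.89]), 'qd': array([ 0.12, -0.06,  0.12,  0.02, -0.02,  0.02]), 'joint_efforts': array([-0.000e+00, -5.694e+01, -5.006e+01, -0.000e+00,  1.000e-02,
       -0.000e+00]), 'tool_pos': array([163.73, 576.57, 191.02]), 'tcp_rot': array([-1.7989e+02, -1.0000e-02,  1.6414e+02]), 'ft_force': array([-0.2 , -0.57, -0.06]), 'wrist_torque': array([-0.01, -0.04, -0.03]), 'finger_gap': np.float64(85.09)}
scene [[579.0, 0.0, 330.8], [0.0, 579.0, 236.0], [0.0, 0.0, 1.0]] [-0.089  0.     0.     0.     0.   ] [[0.669, 0.707, -0.23, 765.958], [0.744, -0.632, 0.219, -247.34], [0.01, -0.317, -0.948, 1229.397], [0.0, 0.0, 0.0, 1.0]]
top [[587.5, 0.0, 324.1], [0.0, 587.5, 242.0], [0.0, 0.0, 1.0]] [-0.115  0.     0.     0.     0.   ] [[-0.016, -0.994, 0.111, 398.407], [-1.0, 0.019, 0.023, -7.932], [-0.025, -0.11, -0.994, 1134.89], [0.0, 0.0, 0.0, 1.0]]
```

View pics/top0.png

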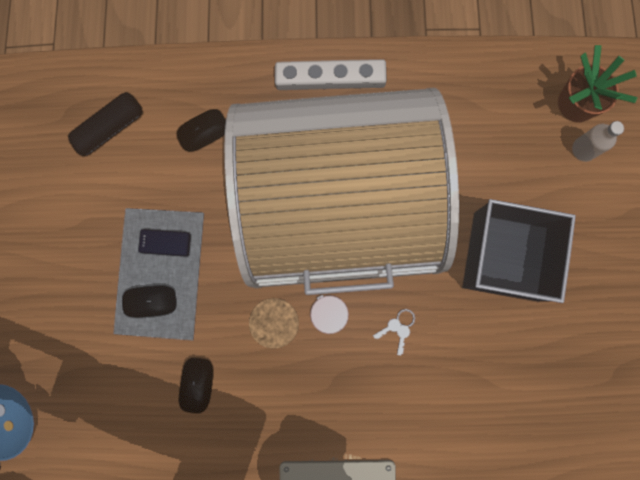

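View pics/scene0.png

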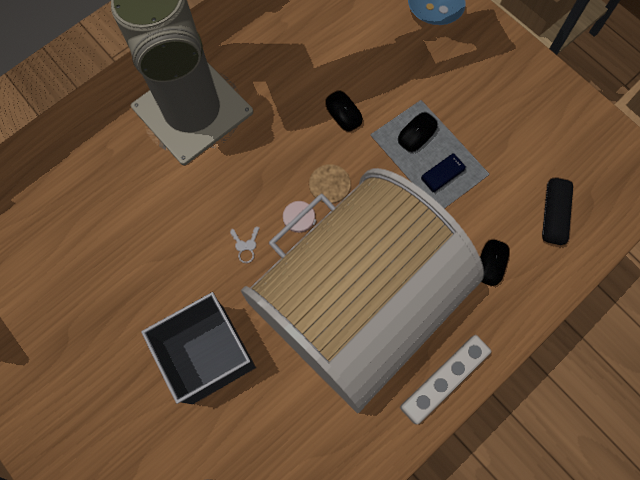

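The top view shows the mat at the left, with the power bank (165,242) and the target mouse (150,300). The decoy mice are at (200,130) and (196,385). The bin is at (525,250), and the cover is nearly closed with its bar at (349,285). Next I locate these in world coordinates.

```bash
cat > h.py <<'E'
import numpy as np, cv2
from bench import telemetry, snapshot, camera_params
def look(n,name=None):
    c=camera_params(n); p,d=snapshot(n)
    if name: cv2.imwrite(f"pics/{name}.png",p[...,::-1])
    return p,d,cloud(d,c)
def cloud(d,c):
    v,u=np.mgrid[:480,:640].astype(float)
    q=cv2.undistortPoints(np.stack([u,v],-1).reshape(-1,1,2),c["K"],np.array(c["D"],float)).reshape(480,640,2)
    P=np.dstack([q[...,0]*d,q[...,1]*d,d]); E=np.array(c["extrinsics"])
    W=P@E[:3,:3].T+E[:3,3]; W[d<=0]=np.nan
    return W
def rect(pts): # centre, size, angle of the long side
    (c,s,a)=cv2.minAreaRect(pts[:,:2].astype(np.float32))
    if s[0]<s[1]: s=s[::-1]; a+=90
    return np.round(c,1),np.round(s,1),round((a+90)%180-90,1)
def st():
    s=telemetry.sense(); print(round(float(s['time']),2),np.round(s['tool_pos'],1),np.round(s['tcp_rot'],1),'F',np.round(s['ft_force'],1),'gap',round(float(s['finger_gap']),1),'J',np.round(s['joint_pos'],0)); return s
E
python3 - <<'E'
from h import *
from scipy.optimize import least_squares
W=cloud(np.load("pics/top0.npy"),camera_params("top")); 
S=cloud(np.load("pics/scene0.npy"),camera_params("scene"))
def rg(u0,u1,v0,v1,z0,z1,W=W):
    p=W[v0:v1,u0:u1].reshape(-1,3); return p[(p[:,2]>z0)&(p[:,2]<z1)]
print("table z",np.median(rg(340,380,380,420,-50,50)[:,2]), "scene",np.median(S[300:320,120:135,2]))
for nm,a in dict(bank=(135,195,225,260,14,60),mouse=(118,182,280,322,10,60),mat=(110,210,200,345,1.5,60),bin=(465,585,190,310,110,150),coaster=(240,302,292,352,2,30),mirror=(305,352,292,338,6,30),keys=(370,420,305,360,1.5,30)).items():
    p=rg(*a); print(nm,len(p),*rect(p),'zmax',np.round(np.percentile(p[:,2],[50,98]),1))
# slats
for nm,p in(("top",rg(250,440,150,262,100,300)),("scene",rg(250,470,170,400,100,300,S))):
    f=lambda t:np.hypot((p[:,0]-t[0])*np.cos(t[2])+(p[:,1]-t[3]*0)*np.sin(t[2]),p[:,2]-95)-t[1]
    r=least_squares(f,[560,154,0,0],loss="soft_l1"); print(nm,"axis line x at y=0, R, yaw",r.x[0],r.x[1],np.degrees(r.x[2]),np.std(r.fun))
b=rg(300,400,262,298,60,300)
t=r.x; 
for nm,p in(("top",rg(200,480,80,300,60,300)),("scene",rg(230,500,150,420,60,300,S))):
  X=(p[:,0]-t[0])*np.cos(t[2])+p[:,1]*np.sin(t[2]); Y=-(p[:,0]-t[0])*np.sin(t[2])+p[:,1]*np.cos(t[2])
  m=(X>-150)&(X<140); print(nm,"Y range",np.percentile(Y[m],[.2,1,99,99.8]))
  bm=(X<-172)&(p[:,2]>100); print("bar",bm.sum(),np.median(X[bm]),np.median(p[bm,2]),np.percentile(p[bm,2],[5,95]),np.percentile(Y[bm],[1,99]))
E
```

```text
table z -0.042770512991410214 scene nan
bank 1210 [528.1 328.4] [101.   46.9] 85.0 zmax [25.4 30. ]
mouse 1538 [413.7 356.3] [101.  60.] -85.7 zmax [35.5 41.9]
mat 10134 [474.  344.5] [286.3 204. ] -0.0 zmax [ 5.  39.6]
bin 1874 [ 489.4 -333.3] [157.2 157.2] 78.4 zmax [129.2 133.6]
coaster 2194 [372.9 123.9] [118.3 113.1] 89.2 zmax [ 5.6 10.1]
mirror 1137 [387.5  10.8] [74.6 71.5] 25.3 zmax [13.4 17.6]
keys 857 [ 349.1 -113.7] [102.8  94.1] -1.3 zmax [3.1 7.8]
top axis line x at y=0, R, yaw 610.7341116511562 152.69799895968399 3.570003166930343 1.666608364309452
scene axis line x at y=0, R, yaw 619.262869917562 156.15136250861966 3.5337470011487984 10.706470994248198
top Y range [-252.47024851 -188.51675948  159.69029607  162.57998221]
bar 675 -189.6972456849461 148.28751869387395 [126.56532859 152.17022862] [-239.39166251   59.593348  ]
scene Y range [-297.93543672 -256.1752132   159.75306896  163.18145254]
bar 432 -188.4935890028824 148.39585108828476 [143.29804891 152.08739075] [-87.27989486  60.21572744]
```

```bash
python3 -m jog '[[[0,0,-0.35,0,0,0.028,0.3],[0,0,-0.35,0,0,0.028,0.3],[0,0,-0.35,0,0,0.028,0.3],[0,0,-0.35,0,0,0.028,0.3],[0,0,-0.35,0,0,0.028,0.3],[0,0,-0.35,0,0,0.028,0.3],[0,0,-0.3,0,0,0.028,0.3],[0,0,0,0,0,0,0.3]]]' 40; cat >> h.py <<'E'
AX=np.array([612.,-14.]); NY=np.radians(3.55)
def goto(x,y,z=None,yaw=None):
    "prints the shift to a target in tool axes, in 50 mm units (tool pointing down), and the turn in 2pi units"
    from scipy.spatial.transform import Rotation as R
    s=st(); r=R.from_euler('xyz',s['tcp_rot'],degrees=True); p=np.array(s['tool_pos'])
    t=np.array([x,y,p[2] if z is None else z])
    print('shift',np.round(r.inv().apply(t-p)/50,2), 'turn z',None if yaw is None else round(-(((yaw-s['tcp_rot'][2]+180)%360)-180)/360,4))
def nook(X,Y,Z=0):
    return np.array([AX[0]+X*np.cos(NY)-Y*np.sin(NY),AX[1]+X*np.sin(NY)+Y*np.cos(NY)])
E
python3 - <<'E'
from h import *
print(nook(-183.3,0)); goto(*nook(-183.3,0),300,93.55)
E
```

```text
time: 1.1
tool_pos: [164.1, 577.7, 313.1]
tcp_rot: [180.0, -0.1, 93.6]
ft_force: [0.8, 0.7, -0.2]
finger_gap: 25.5
[429.0517264  -25.34985408]
1.1 [164.1 577.7 313.1] [ 1.80e+02 -1.00e-01  9.36e+01] F [ 0.8  0.7 -0.2] gap 25.5 J [ 69.   6.  74.  -0. 100.  66.]
shift [-12.37   4.52   0.24] turn z 0.0003
```

```bash
python3 -m jog '[[[-0.9,0.33,0,0,0,0,0.28],[-0.9,0.33,0,0,0,0,0.28],[-0.9,0.33,0,0,0,0,0.28],[-0.9,0.33,0,0,0,0,0.28],[-0.9,0.33,0,0,0,0,0.28],[-0.9,0.33,0,0,0,0,0.28],[-0.9,0.33,0,0,0,0,0.28],[-0.9,0.33,0,0,0,0,0.28],[-0.9,0.33,0,0,0,0,0.28],[-0.9,0.33,0,0,0,0,0.28],[-0.9,0.33,0,0,0,0,0.28],[-0.9,0.33,0,0,0,0,0.28]]]' >/dev/null;  python3 -m jog '[[[-0.6,0.2,0,0,0,0,0.28],[-0.6,0.2,0,0,0,0,0.28],[-0.36,0.16,0.3,0,0,0,0.28],[0,0,0,0,0,0,0.28],[0,0,0,0,0,0,0.28]]]'
python3 - <<'E'
from h import *
p,d,W=look("wrist","w1")
v,u=np.where((W[...,2]>135)&(W[...,2]<165)&(W[...,0]<450)); b=W[v,u]
print(camera_params("wrist")["extrinsics"].round(2).tolist() if 0 else '',len(b))
if len(b):
  print(rect(b),np.percentile(b[:,2],[5,50,90,98]))
goto(*nook(-183.3,0),143-19+19,93.55)
E
```

```text
time: 3.22
tool_pos: [427.7, -25.1, 296.7]
tcp_rot: [-179.9, -0.0, 93.7]
ft_force: [-0.1, 1.1, 1.3]
finger_gap: 23.8
 1891
(array([435.1,  24.7]), array([252.7,  29.7]), 90.0) [142.36635471 148.50348178 150.15364128 151.55809216]
3.27 [427.9 -24.9 297.2] [-180.    -0.    93.7] F [-0.3 -0.4 -0.2] gap 23.5 J [-10. -21. 100.   0. 100. -14.]
shift [-0.01  0.02  3.08] turn z 0.0004
```

View pics/w1.png

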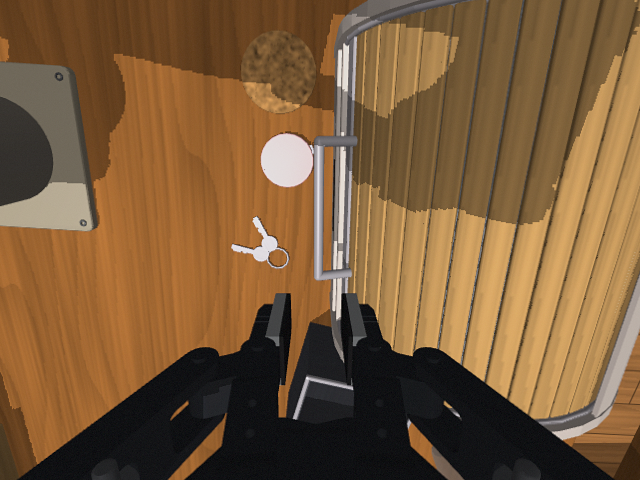

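The wrist view shows the bar as a vertical line at u=319, v=140 to 275, with the fingers centred near u=316. The mirror is just in front of it and the keys are clear.

```bash
python3 - <<'E'
from h import *
p,d,W=look("wrist")
b=W[150:265,308:332].reshape(-1,3); b=b[(b[:,2]>125)&(b[:,2]<165)]
print(len(b),rect(b),np.percentile(b[:,2],[2,50,98]),np.median(b,0))
E
```

```text
1182 (array([428.9, -24.3]), array([118.1,   9.9]), -86.4) [144.86311151 148.78175609 150.81353299] [428.39706735 -18.39206291 148.78175609]
```

```bash
python3 -m jog '[[[0,0.02,0.5,0,0,0,0.28],[0,0,0.5,0,0,0,0.28],[0,0,0.5,0,0,0,0.28],[0,0,0.5,0,0,0,0.28],[0,0,0.4,0,0,0,0.28],[0,0,0.4,0,0,0,0.28],[0,0,0.3,0,0,0,0.28],[0,0,0.32,0,0,0,0.28],[0,0,0,0,0,0,0.28]]]'; python3 -m jog '[[[0,0,0,0,0,0,0],[0,0,0,0,0,0,0],[0,0,0,0,0,0,0],[0,0,0,0,0,0,0]]]' 40
python3 - <<'E'
from h import *
s=st(); z=s['tool_pos'][2]+19; q0=np.arcsin((z-95)/190)-.14; q0=.126
q=np.linspace(q0,1.81,17); P=np.c_[-np.cos(q+.14),np.sin(q+.14)]*190
print(q0,np.round(np.diff(P,axis=0)*[1,-1]/50,2).tolist())
E
```

```text
time: 4.45
tool_pos: [428.2, -25.1, 124.9]
tcp_rot: [-179.9, -0.0, 93.6]
ft_force: [-0.1, -1.1, -0.0]
finger_gap: 23.9
time: 4.95
tool_pos: [429.3, -25.5, 126.4]
tcp_rot: [180.0, 0.0, 93.6]
ft_force: [0.0, -0.4, 0.3]
finger_gap: 0.1
4.95 [429.3 -25.5 126.4] [180.    0.   93.6] F [ 0.  -0.4  0.3] gap 0.1 J [-10. -18. 116.  -0.  82. -14.]
0.126 [[0.13, -0.38], [0.16, -0.36], [0.2, -0.35], [0.24, -0.32], [0.27, -0.3], [0.3, -0.27], [0.33, -0.23], [0.35, -0.2], [0.37, -0.16], [0.38, -0.12], [0.39, -0.08], [0.4, -0.04], [0.4, 0.0], [0.4, 0.05], [0.39, 0.09], [0.38, 0.13]]
```

```bash
python3 - <<'E'
from h import *
p,d,W=look("wrist","w2")
b=W[:,250:400].reshape(-1,3); 
p2,d2,W2=look("scene","s2"); 
cv2.imwrite("pics/c2.png",np.hstack([p[:,:,::-1],cv2.resize(p2[130:330,180:380,::-1],(480,480))])[:,:].copy())
im=cv2.imread("pics/c2.png"); cv2.imwrite("pics/c2.png",cv2.resize(im,None,fx=.7,fy=.7))
E
```

```text
(no output)
```

View pics/c2.png

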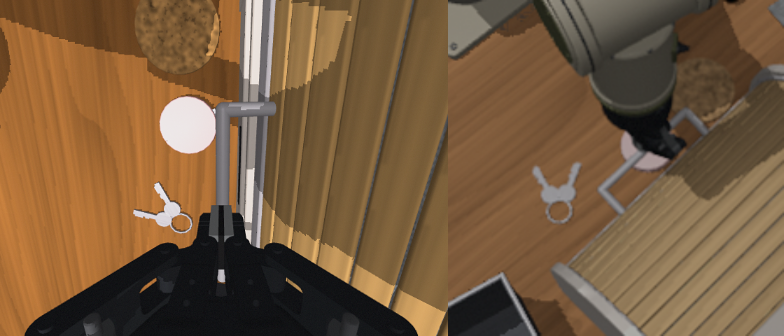

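The bar is in line with the fingers (u≈318, v≈150 to 290 in full-size pixels), yet the gap reads 0. I need to measure the bar's height.

```bash
python3 - <<'E'
from h import *
p,d,W=look("wrist")
for v in (170,200,230,260,280): print(v,[ [int(x) for x in W[v,u]] if d[v,u]>0 else None for u in (306,312,318,324,330)])
p,d,W=look("top")
b=W.reshape(-1,3); b=b[(b[:,0]>405)&(b[:,0]<450)&(abs(b[:,1]+25)<90)&(b[:,2]>100)&(b[:,2]<175)]
h=np.histogram(b[:,2],bins=np.arange(100,180,5));print(h)
E
```

```text
170 [[416, 18, 11], [422, 37, 149], [425, 37, 149], [427, 37, 148], [438, 18, 0]]
200 [[418, -10, 0], [423, 22, 148], [425, 23, 149], [428, 23, 149], [440, -8, 0]]
230 [[419, -39, 0], [424, 7, 149], [426, 8, 149], [429, 8, 148], [442, -37, 0]]
260 [[421, -69, 0], [424, -7, 148], [427, -7, 149], [431, -7, 148], [444, -68, 0]]
280 [[422, -91, 0], [425, -19, 148], [428, -18, 149], [431, -18, 149], [446, -90, 0]]
(array([0, 0, 0, 0, 0, 0, 0, 0, 0, 0, 0, 0, 0, 0, 0]), array([100, 105, 110, 115, 120, 125, 130, 135, 140, 145, 150, 155, 160,
       165, 170, 175]))
```

```bash
python3 - <<'E'
from h import *
s=st()
p,d,W=look("wrist")
cv2.imwrite("pics/c3.png",cv2.resize(p[230:430,230:400,::-1],None,fx=3,fy=3))
for v in range(280,420,10): print(v,[ [int(x) for x in W[v,u]] if d[v,u]>0 else None for u in (296,306,312,318,324,330,340)])
E
```

```text
5.15 [429.1 -25.4 126.1] [180.    0.   93.6] F [ 0.  -0.7  0.2] gap -0.2 J [-10. -18. 116.   0.  82. -14.]
280 [[412, -91, 0], [422, -91, -1], [425, -18, 149], [428, -18, 150], [431, -18, 148], [446, -89, 0], [450, -62, 56]]
290 [[412, -103, -1], [422, -102, 0], [425, -25, 148], [428, -23, 150], [432, -24, 148], [447, -100, 0], [450, -70, 58]]
300 [[413, -115, 0], [423, -16, 174], [425, -16, 175], [428, -16, 174], [430, -15, 175], [433, -15, 175], [452, -85, 47]]
310 [[418, -20, 176], [423, -15, 184], [425, -16, 183], [428, -15, 184], [430, -15, 183], [433, -15, 183], [438, -19, 177]]
320 [[419, -19, 186], [423, -16, 191], [425, -16, 191], [428, -15, 192], [430, -15, 191], [432, -16, 190], [437, -19, 185]]
330 [[419, -20, 192], [423, -16, 198], [425, -16, 198], [428, -15, 199], [430, -15, 197], [432, -15, 197], [437, -18, 192]]
340 [[420, -14, 207], [423, -15, 205], [426, -17, 202], [428, -18, 201], [430, -17, 201], [432, -14, 205], [435, -12, 207]]
350 [[420, -14, 212], [423, -15, 210], [426, -21, 202], [428, -21, 202], [430, -14, 211], [431, -14, 212], [435, -14, 211]]
360 [[420, -14, 217], [424, -15, 216], [426, -26, 201], [428, -26, 202], [429, -14, 216], [431, -14, 217], [435, -14, 216]]
370 [[421, -14, 221], [424, -16, 220], [426, -31, 201], [429, -31, 201], [430, -17, 217], [431, -14, 221], [434, -15, 220]]
380 [[421, -9, 231], [424, -19, 220], [427, -35, 202], [429, -36, 201], [430, -26, 211], [430, -9, 231], [433, -9, 230]]
390 [[421, -11, 234], [424, -30, 212], [429, -90, 148], [433, -88, 150], [431, -30, 212], [431, -12, 231], [433, -8, 235]]
400 [[421, -9, 238], [425, -34, 213], [430, -97, 148], [433, -96, 149], [431, -34, 213], [431, -15, 232], [433, -9, 238]]
410 [[421, -10, 241], [425, -33, 218], [437, -248, 9], [444, -250, 6], [431, -34, 217], [431, -18, 232], [432, -8, 242]]
```

View pics/c3.png

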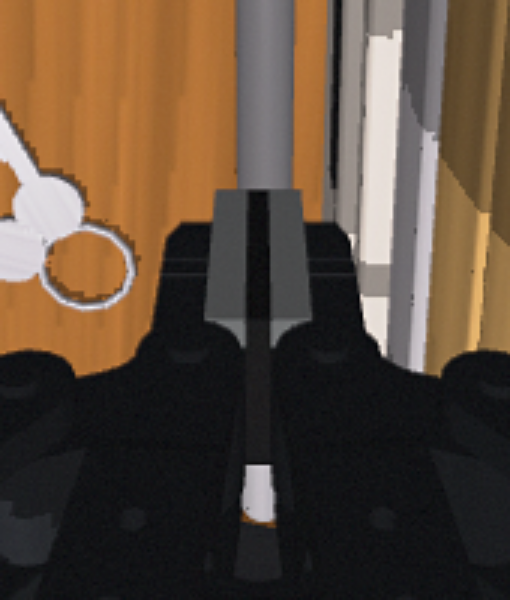

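The image says the fingertips are near z≈170, about 45 mm above the reported TCP of 126, and still over the bar at 149. I'll open, descend in steps while watching force, and close.

```bash
python3 -m jog '[[[0,0,0,0,0,0,0.28],[0,0,0,0,0,0,0.28],[0,0,0,0,0,0,0.28],[0,0,0.2,0,0,0,0.28],[0,0,0.2,0,0,0,0.28],[0,0,0,0,0,0,0.28]]]'; python3 -m jog '[[[0,0,0.2,0,0,0,0.28],[0,0,0.2,0,0,0,0.28],[0,0,0,0,0,0,0.28],[0,0,0,0,0,0,0],[0,0,0,0,0,0,0],[0,0,0,0,0,0,0],[0,0,0,0,0,0,0]]]' 40
python3 - <<'E'
from h import *
p,d,W=look("wrist")
for v in range(260,380,10): print(v,[ [int(x) for x in W[v,u]] if d[v,u]>0 else None for u in (300,306,318,330)])
E
```

```text
time: 5.95
tool_pos: [427.9, -25.2, 104.5]
tcp_rot: [-179.8, -0.0, 93.6]
ft_force: [-0.2, 0.2, -0.3]
finger_gap: 23.9
time: 6.82
tool_pos: [430.5, -25.3, 86.5]
tcp_rot: [179.8, 0.0, 93.6]
ft_force: [7.3, 0.6, -6.5]
finger_gap: 8.1
260 [[417, -53, 0], [423, 8, 148], [427, 8, 149], [443, -52, 0]]
270 [[418, -62, 0], [423, 4, 148], [427, 5, 150], [444, -61, 0]]
280 [[418, -72, 0], [423, 0, 148], [428, 0, 150], [445, -71, 0]]
290 [[419, -82, 0], [423, -4, 147], [428, -3, 150], [445, -80, 0]]
300 [[421, -15, 136], [424, -9, 147], [428, -7, 149], [434, -15, 135]]
310 [[421, -16, 144], [424, -14, 146], [429, -12, 150], [434, -15, 144]]
320 [[422, -15, 152], [424, -18, 148], [429, -16, 150], [434, -15, 151]]
330 [[422, -16, 158], [424, -22, 148], [429, -21, 149], [433, -15, 159]]
340 [[422, -16, 163], [425, -28, 147], [430, -26, 149], [433, -16, 163]]
350 [[422, -22, 162], [425, -32, 148], [430, -31, 150], [434, -21, 162]]
360 [[423, -27, 161], [425, -38, 147], [430, -36, 150], [434, -25, 162]]
370 [[423, -30, 163], [425, -42, 148], [431, -42, 149], [434, -30, 162]]
```

Gripped (gap 8 mm). So the reported z runs about 44 mm below the real fingertips, and the grasp point is roughly reported z + 60. Rolling the cover open.

```bash
python3 -m jog '[[[0,0.13,-0.38,0,0,0,0],[0,0.16,-0.36,0,0,0,0],[0,0.2,-0.35,0,0,0,0],[0,0.24,-0.32,0,0,0,0],[0,0.27,-0.3,0,0,0,0],[0,0.3,-0.27,0,0,0,0],[0,0,0,0,0,0,0]]]'; python3 -m jog '[[[0,0.33,-0.23,0,0,0,0],[0,0.35,-0.2,0,0,0,0],[0,0.37,-0.16,0,0,0,0],[0,0.38,-0.12,0,0,0,0],[0,0.39,-0.08,0,0,0,0],[0,0.4,-0.04,0,0,0,0],[0,0,0,0,0,0,0]]]';  python3 -m jog '[[[0,0.4,0,0,0,0,0],[0,0.4,0.05,0,0,0,0],[0,0.39,0.09,0,0,0,0],[0,0.38,0.13,0,0,0,0],[0,0,0,0,0,0,0]]]'
```

```text
time: 7.75
tool_pos: [494.9, -21.4, 186.9]
tcp_rot: [179.9, 0.0, 93.6]
ft_force: [-4.4, 0.5, 9.8]
finger_gap: 8.3
time: 8.62
tool_pos: [606.6, -14.6, 227.6]
tcp_rot: [179.8, 0.0, 93.6]
ft_force: [3.7, -0.5, 4.9]
finger_gap: 8.6
time: 9.25
tool_pos: [681.3, -9.9, 213.8]
tcp_rot: [-179.8, 0.0, 93.6]
ft_force: [-11.6, -1.8, 7.9]
finger_gap: 8.2
```

```bash
python3 -m jog '[[[0,0.06,0.02,0,0,0,0],[0,0,0,0,0,0,0],[0,0,0,0,0,0,0.28],[0,0,0,0,0,0,0.28],[0,0,0,0,0,0,0.28],[0,0,-0.4,0,0,0,0.28],[0,0,-0.6,0,0,0,0.28],[0,0,-0.6,0,0,0,0.3],[0,-0.8,-0.6,0,0,0,0.3],[0,-0.8,-0.4,0,0,0,0.3],[0,-0.8,-0.2,0,0,0,0.3],[0,-0.8,0,0,0,0,0.3]]]'; python3 -m jog '[[[-0.5,-0.4,0,0,0,0,0.3],[-0.5,-0.4,0,0,0,0,0.3],[-0.5,0,0,0,0,0,0.5],[0,0,0,0,0,0,0.5]]]'
python3 - <<'E'
from h import *
s=st()
p,d,W=look("wrist","w4"); np.save("pics/w4.npy",W)
E
```

```text
time: 10.75
tool_pos: [525.9, -19.5, 355.4]
tcp_rot: [179.7, 0.1, 93.6]
ft_force: [-0.6, -0.3, 0.4]
finger_gap: 25.8
time: 11.25
tool_pos: [491.2, -98.0, 353.7]
tcp_rot: [179.9, 0.1, 93.5]
ft_force: [0.8, -0.0, 0.5]
finger_gap: 42.4
11.25 [491.2 -98.  353.7] [1.799e+02 1.000e-01 9.350e+01] F [ 0.8 -0.   0.5] gap 42.4 J [-17.  -8.  84.  -0. 104. -21.]
```

View pics/w4.png

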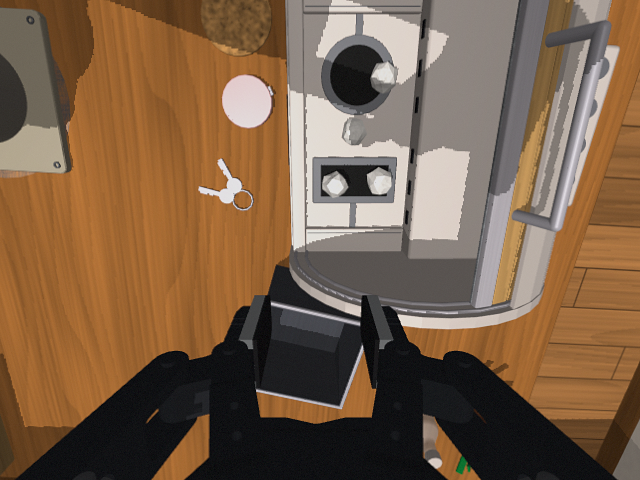

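The open nook shows four receipts: one on the round pad (384,75), one between the pads (354,130), and two on the rectangular pad (336,184) and (380,181). Measuring them, the pads and the bin.

```bash
cat >> h.py <<'E'
def local(P): 
    D=P[...,:2]-AX; c,s=np.cos(NY),np.sin(NY)
    return np.stack([D[...,0]*c+D[...,1]*s,-D[...,0]*s+D[...,1]*c],-1)
def receipts(W,zmin=90):
    L=local(W); m=((W[...,2]>zmin)&(W[...,2]<125)&(L[...,0]>-136)&(L[...,0]<-6)&(abs(L[...,1])<128)).astype(np.uint8)
    n,lab,stt,_=cv2.connectedComponentsWithStats(cv2.morphologyEx(m,cv2.MORPH_OPEN,np.ones((3,3))))
    for i in range(1,n):
        if stt[i,4]<60: continue
        P=W[lab==i]; print('blob',stt[i,4],'px',stt[i,:2]+stt[i,2:4]//2,rect(P),'z',np.round(np.percentile(P[:,2],97),1),'nook',np.round(local(np.array([*rect(P)[0],0])),1))
E
python3 - <<'E'
from h import *
W=np.load("pics/w4.npy"); p=cv2.imread("pics/w4.png")
receipts(W,88)
L=local(W)
print("floor z",np.median(W[225:240,330:345,2]),"module front X",L[215,395:420,0].round())
g=p.mean(-1)
# pads: everything darker than white floor at pad height in each side
for nm,s in(("bank",(slice(145,215),slice(300,405))),("mouse",(slice(25,120),slice(310,405)))):
    m=(abs(W[s][...,2]-80)<4)&(g[s]<140); P=W[s][m]; 
    print(nm,m.sum(),rect(P),'nook',local(np.array([*rect(P)[0],0])),np.median(P[:,2]))
# bin
tp,d,T=look("top")
b=T[190:310,465:585].reshape(-1,3); b=b[(b[:,2]>124)&(b[:,2]<140)]; print("bin",rect(b))
i=T[220:290,490:560].reshape(-1,3); i=i[i[:,2]<20]; print("bin floor",rect(i))
E
```

```text
blob 627 px [384  77] (array([563.1,  41.3]), array([31.1, 30.8]), 74.0) z 105.1 nook [-45.4  58.2]
blob 469 px [355 132] (array([534.6, -21.9]), array([29.9, 29.1]), -85.7) z 101.5 nook [-77.7  -3.1]
blob 516 px [379 181] (array([571.5, -81.2]), array([33.8, 29.3]), -83.1) z 105.7 nook [-44.6 -64.6]
blob 480 px [335 185] (array([513.8, -89.7]), array([31.5, 31. ]), 26.9) z 107.0 nook [-102.7  -69.5]
floor z 82.88154087489949 module front X [-14. -13. -12. -11.  -9.  -8.  -6.  -5.  -3.  -5.  -5.  -6.  -6.  -4.
  -4.  -4.  -4.  -3.  -1.  -1.   1.   2.   3.   5.   6.]
bank 2825 (array([543.4, -85.5]), array([137.9,  92.2]), 3.4) nook [-72.89561449 -67.11512041] 79.34403159706574
mouse 4032 (array([532.2,  50.6]), array([109.8, 101.2]), -75.8) nook [-75.64687212  69.41722221] 79.28184275323446
bin (array([ 453.1, -325.9]), array([158.2,  82.3]), 79.3)
bin floor (array([ 480.8, -311.6]), array([70.1, 20.4]), -3.7)
```

```bash
python3 -m jog '[[[0,0,0,0,0,-0.028,0.6],[0,0,0,0,0,-0.028,0.6],[0,0,0,0,0,-0.028,0.6],[0,0,0,0,0,-0.028,0.6],[0,0,0,0,0,-0.028,0.6],[0,0,0,0,0,-0.028,0.6],[0,0,0,0,0,-0.028,0.6],[0,0,0,0,0,-0.028,0.6],[0,0,0,0,0,-0.026,0.6],[0,0,0,0,0,0,0.6],[0,0,0,0,0,0,0.6]]]' 20
python3 - <<'E'
from h import *
s=st(); z=s['tool_pos'][2]
W=np.load("pics/w4.npy"); m=(W[...,2]>250)
print("w4 tip z - rep", np.nanpercentile(W[m][:,2],[0,.5,2])-353.7)
p,d,W=look("wrist","w5"); m=W[...,2]>250; print("now",np.nanpercentile(W[m][:,2],[0,.5,2])-z)
v,u=np.where(m&(W[...,2]<z+75)); print('tip px',v.min(),np.unique(u)[[0,-1]], 'centroid xy',np.median(W[v,u],0))
print("cam",camera_params("wrist")["extrinsics"][:3,3]-s['tool_pos'])
receipts(W,88)
goto(571.5,-81.2,200,183.5)
E
```

```text
time: 12.72
tool_pos: [491.3, -96.2, 352.3]
tcp_rot: [180.0, 0.0, -176.6]
ft_force: [-0.3, -0.0, 0.3]
finger_gap: 51.1
12.72 [491.3 -96.2 352.3] [ 180.     0.  -176.6] F [-0.3 -0.   0.3] gap 51.1 J [ -17.   -8.   85.    0.  104. -110.]
w4 tip z - rep [-103.68560624 -102.1449356   -97.34859384]
now [-102.3122645  -101.32764342  -97.53053458]
tip px 296 [208 579] centroid xy [492.94753514 -71.90208894 402.76451932]
cam [-85.37367175  -6.49186522 180.89189005]
blob 465 px [321 210] (array([513.4, -90. ]), array([31.7, 30.8]), 28.2) z 106.8 nook [-103.1  -69.7]
blob 367 px [368 227] (array([533.5, -23.2]), array([31.1, 28. ]), -63.1) z 101.4 nook [-78.9  -4.3]
blob 414 px [412 249] (array([561.6,  40.5]), array([31.7, 29.5]), -89.6) z 104.9 nook [-46.9  57.5]
blob 444 px [324 251] (array([571.4, -81.3]), array([33.5, 30.3]), -86.1) z 105.4 nook [-44.7 -64.7]
12.78 [491.3 -96.3 352.3] [ 180.     0.  -176.6] F [-1.   0.4  0.1] gap 51.4 J [ -17.   -8.   85.    0.  104. -110.]
shift [-1.62  0.21  3.05] turn z -0.0002
```

```bash
python3 -m jog '[[[-0.6,0.07,0.1,0,0,0,0.6],[-0.6,0.07,0.5,0,0,0,0.6],[-0.42,0.07,0.6,0,0,0,0.6],[0,0,0.8,0,0,0,0.6],[0,0,0.8,0,0,0,0.6],[0,0,0.8,0,0,0,0.6],[0,0,0.6,0,0,0,0.6],[0,0,0.4,0,0,0,0.6],[0,0,0.2,0,0,0,0.6],[0,0,0.2,0,0,0,0.6],[0,0,0,0,0,0,0.6]]]'
python3 - <<'E'
from h import *
s=st(); x,y,z=s['tool_pos']
p,d,W=look("wrist"); m=(W[...,2]>z+15)&(np.hypot(W[...,0]-x,W[...,1]-y)<60); 
v,u=np.where(m); print('tip z-rep',np.sort(W[m][:,2])[[0,20,60,150]]-z)
k=(W[...,2]<z+90)&m; q=W[k]; print('fingers nook-local y',np.round(np.percentile(local(q)[:,1],[0,2,25,50,75,98,100]),1),'TCP',local(s['tool_pos']))
goto(571.4,-81.3,41,183.5)
E
```

```text
time: 14.15
tool_pos: [571.4, -81.2, 102.1]
tcp_rot: [180.0, -0.0, -176.4]
ft_force: [0.3, -0.1, 0.0]
finger_gap: 51.3
14.15 [571.4 -81.2 102.1] [ 180.    -0.  -176.4] F [ 0.3 -0.1  0. ] gap 51.3 J [ -13.    7.   95.    0.   78. -107.]
tip z-rep [15.00097251 15.04445287 15.1464882  43.08667623]
fingers nook-local y [-123.1 -112.1  -94.9  -62.6  -36.8  -19.2   -8.6] TCP [-44.7141126  -64.51775151]
14.2 [571.7 -81.2 102.6] [-180.     0.  -176.4] F [ 0.1 -0.1  0.3] gap 51.3 J [ -13.    7.   95.   -0.   78. -107.]
shift [ 0.01 -0.    1.23] turn z 0.0002
```

```bash
python3 -m jog '[[[0,0,0.4,0,0,0,0.6],[0,0,0.4,0,0,0,0.6],[0,0,0.28,0,0,0,0.6],[0,0,0,0,0,0,0.6],[0,0,0,0,0,0,0.15],[0,0,0,0,0,0,0.15],[0,0,0,0,0,0,0.15],[0,0,0,0,0,0,0.15]]]' 20
python3 - <<'E'
from h import *
s=st(); x,y,z=s['tool_pos']
p,d,W=look("wrist","w6"); cv2.imwrite("pics/w6.png",p[200:480,160:480,::-1])
E
```

```text
time: 15.2
tool_pos: [571.7, -81.2, 48.6]
tcp_rot: [-180.0, 0.1, -176.4]
ft_force: [0.0, 0.6, 0.8]
finger_gap: 33.0
15.2 [571.7 -81.2  48.6] [-1.800e+02  1.000e-01 -1.764e+02] F [0.  0.6 0.8] gap 33.0 J [ -13.   10.   97.    0.   72. -107.]
```

View pics/w6.png

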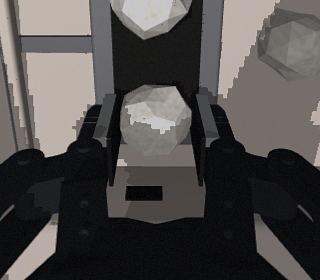

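Receipt 1 is between the pads with the gap stopped at 33 mm. Lifting it over the cheek to the bin.

```bash
python3 -m jog '[[[0,0,-0.3,0,0,0,0.1],[0,0,-0.6,0,0,0,0.1],[0,0,-0.8,0,0,0,0.1],[0,0,-0.8,0,0,0,0.1],[0.1,0,-0.8,0,0,0,0.1],[0.3,-0.5,-0.6,0,0,0,0.1],[0.3,-0.8,0,0,0,0,0.1],[0.3,-0.8,0,0,0,0,0.1],[0.3,-0.8,0,0,0,0,0.1],[0.3,-0.8,0,0,0,0,0.1],[0.2,-0.7,0,0,0,0,0.1],[0.16,-0.53,0.2,0,0,0,0.1]]]' 30;python3 -m jog '[[[0,0,0.6,0,0,0,0.1],[0,0,0.8,0,0,0,0.1],[0,0,0.8,0,0,0,0.1],[0,0,0.4,0,0,0,0.1],[0,0,0,0,0,0,0.1]]]'
python3 - <<'E'
from h import *
s=st(); goto(489.4,-333.3)
p,d,W=look("wrist","w7")
cv2.imwrite("pics/w7.png",cv2.resize(p[...,::-1],(480,360)))
E
```

```text
time: 16.75
tool_pos: [488.8, -335.3, 235.3]
tcp_rot: [-179.9, 0.1, -176.5]
ft_force: [-0.4, -0.3, -0.7]
finger_gap: 32.3
time: 17.38
tool_pos: [488.2, -332.7, 102.3]
tcp_rot: [179.9, -0.1, -176.4]
ft_force: [-0.2, 0.6, 0.9]
finger_gap: 32.2
17.38 [ 488.2 -332.7  102.3] [ 1.799e+02 -1.000e-01 -1.764e+02] F [-0.2  0.6  0.9] gap 32.2 J [ -39.   10.   93.   -0.   78. -133.]
17.38 [ 488.2 -332.7  102.3] [ 1.799e+02 -1.000e-01 -1.764e+02] F [-0.2  0.6  0.9] gap 32.2 J [ -39.   10.   93.   -0.   78. -133.]
shift [-0.02 -0.01 -0.  ] turn z None
```

View pics/w7.png

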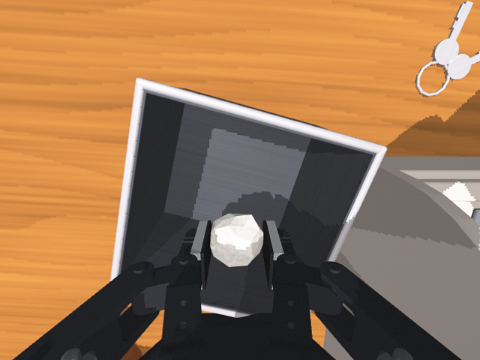

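The receipt is held over the middle of the bin. Releasing it, then on to the next one.

```bash
python3 -m jog '[[[0,0,0,0,0,0,0.6],[0,0,0,0,0,0,0.6],[0,0,0,0,0,0,0.6],[0,0,-0.8,0,0,0,0.6],[0,0,-0.8,0,0,0,0.6],[0,0,-0.8,0,0,0,0.6],[-0.1,0.6,-0.4,0,0,0,0.6],[-0.15,0.8,0,0,0,0,0.6],[-0.15,0.9,0,0,0,0,0.6],[-0.15,0.9,0,0,0,0,0.6],[-0.15,0.9,0,0,0,0,0.6],[-0.11,0.7,0,0,0,0,0.6]]]';python3 -m jog '[[[0,0,0.4,0,0,0,0.6],[0,0,0.6,0,0,0,0.6],[0,0,0.6,0,0,0,0.6],[0,0,0,0,0,0,0.6]]]'
python3 - <<'E'
from h import *
p,d,W=look("wrist"); receipts(W,89); goto(513.4,-90,48,183.5)
p,d,W=look("top"); receipts(W,89)
E
```

```text
time: 18.92
tool_pos: [514.5, -89.5, 243.5]
tcp_rot: [-180.0, 0.0, -176.4]
ft_force: [1.2, 0.3, 0.2]
finger_gap: 51.0
time: 19.42
tool_pos: [511.8, -91.5, 159.6]
tcp_rot: [179.9, -0.3, -176.5]
ft_force: [0.8, -0.1, -0.7]
finger_gap: 51.3
blob 1355 px [320 245] (array([513.5, -89.4]), array([32. , 31.1]), 29.7) z 106.6 nook [-103.   -69.2]
blob 979 px [400 272] (array([533.2, -23. ]), array([29.9, 28.9]), -62.0) z 101.2 nook [-79.2  -4.1]
blob 1155 px [473 307] (array([560.8,  41. ]), array([32.5, 27.6]), -70.7) z 104.9 nook [-47.7  58.1]
19.48 [513.2 -91.7 161.8] [ 180.    -0.2 -176.5] F [ 0.4 -0.1  0.4] gap 51.1 J [ -16.   -4.  100.   -0.   84. -109.]
shift [-0.01  0.03  2.28] turn z 0.0001
blob 242 px [309 216] (array([562. ,  43.4]), array([31. , 29.1]), -89.5) z 106.5 nook [-46.3  60.4]
blob 62 px [340 231] (array([535.4, -11. ]), array([24.7, 10.1]), -16.5) z 100.3 nook [-76.3   7.7]
blob 69 px [381 246] (array([502.8, -83. ]), array([21.7, 10.7]), 56.0) z 106.7 nook [-113.3  -62.1]
```

```bash
python3 -m jog '[[[0,0.03,0.6,0,0,0,0.6],[0,0,0.7,0,0,0,0.6],[0,0,0.6,0,0,0,0.6],[0,0,0.36,0,0,0,0.6],[0,0,0,0,0,0,0.6],[0,0,0,0,0,0,0.1],[0,0,0,0,0,0,0.1],[0,0,0,0,0,0,0.1]]]' 30;python3 -m jog '[[[0,0,-0.3,0,0,0,0.1],[0,0,-0.6,0,0,0,0.1],[0,0,-0.8,0,0,0,0.1],[0,0,-0.8,0,0,0,0.1],[0,0,-0.8,0,0,0,0.1],[0.1,-0.5,-0.6,0,0,0,0.1],[0.15,-0.8,0,0,0,0,0.1],[0.15,-0.8,0,0,0,0,0.1],[0.15,-0.8,0,0,0,0,0.1],[0.15,-0.8,0,0,0,0,0.1],[0.11,-0.7,0,0,0,0,0.1],[0,-0.44,0.2,0,0,0,0.1]]]';python3 -m jog '[[[0,0,0.6,0,0,0,0.1],[0,0,0.8,0,0,0,0.1],[0,0,0.8,0,0,0,0.1],[0,0,0.4,0,0,0,0.1],[0,0,0,0,0,0,0.1]]]'
```

```text
time: 20.52
tool_pos: [515.7, -90.1, 52.0]
tcp_rot: [-179.9, 0.2, -176.4]
ft_force: [-1.2, 0.9, 7.1]
finger_gap: 30.6
time: 22.02
tool_pos: [488.9, -336.0, 237.2]
tcp_rot: [-179.9, 0.1, -176.5]
ft_force: [-0.0, 0.2, 0.7]
finger_gap: 30.5
time: 22.65
tool_pos: [488.2, -333.2, 104.3]
tcp_rot: [179.9, -0.1, -176.4]
ft_force: [-0.2, -0.6, 0.4]
finger_gap: 30.3
```

```bash
python3 -m jog '[[[0,0,0,0,0,0,0.6],[0,0,0,0,0,0,0.6],[0,0,0,0,0,0,0.6],[0,0,-0.8,0,0,0,0.6],[0,0,-0.8,0,0,0,0.6],[0,0,-0.8,0,0,0,0.6],[-0.1,0.6,-0.4,0,0,0,0.6],[-0.2,0.9,0,0,0,0,0.6],[-0.2,0.9,0,0,0,0,0.6],[-0.2,0.9,0,0,0,0,0.6],[-0.2,0.9,0,0,0,0,0.6],[-0.2,0.9,0,0,0,0,0.6]]]';python3 -m jog '[[[-0.18,0.7,0,0,0,0,0.6],[0,0.34,0.3,0,0,0,0.6],[0,0,0.6,0,0,0,0.6],[0,0,0.6,0,0,0,0.6],[0,0,0,0,0,0,0.6]]]'
python3 - <<'E'
from h import *
p,d,W=look("wrist"); receipts(W,89); goto(533.2,-23,45,183.5)
E
```

```text
time: 24.15
tool_pos: [528.1, -74.4, 245.7]
tcp_rot: [-180.0, 0.1, -176.4]
ft_force: [0.2, -0.9, -0.4]
finger_gap: 51.5
time: 24.78
tool_pos: [531.1, -23.6, 166.6]
tcp_rot: [179.9, -0.3, -176.4]
ft_force: [0.6, -1.2, 0.5]
finger_gap: 51.0
blob 1027 px [319 241] (array([534. , -22.8]), array([29.8, 29. ]), -81.3) z 101.3 nook [-78.4  -4. ]
blob 1099 px [393 278] (array([562.7,  41. ]), array([31.2, 30.7]), -22.0) z 105.1 nook [-45.8  57.9]
24.82 [532.4 -23.8 168.9] [ 180.    -0.2 -176.5] F [-0.9  0.2  0.6] gap 51.0 J [  -8.   -2.   98.   -0.   85. -102.]
shift [-0.02  0.01  2.48] turn z 0.0001
```

```bash
python3 -m jog '[[[-0.03,0.02,0.7,0,0,0,0.6],[0,0,0.7,0,0,0,0.6],[0,0,0.6,0,0,0,0.6],[0,0,0.46,0,0,0,0.6],[0,0,0,0,0,0,0.6],[0,0,0,0,0,0,0.1],[0,0,0,0,0,0,0.1],[0,0,0,0,0,0,0.1]]]' 30;python3 -m jog '[[[0,0,-0.3,0,0,0,0.1],[0,0,-0.6,0,0,0,0.1],[0,0,-0.8,0,0,0,0.1],[0,0,-0.8,0,0,0,0.1],[0,0,-0.8,0,0,0,0.1],[0.1,-0.5,-0.6,0,0,0,0.1],[0.2,-0.9,0,0,0,0,0.1],[0.2,-0.9,0,0,0,0,0.1],[0.2,-0.9,0,0,0,0,0.1],[0.2,-0.9,0,0,0,0,0.1],[0.2,-0.9,0,0,0,0,0.1],[0.18,-0.8,0,0,0,0,0.1]]]';python3 -m jog '[[[0,-0.34,0.4,0,0,0,0.1],[0,0,0.6,0,0,0,0.1],[0,0,0.8,0,0,0,0.1],[0,0,0.8,0,0,0,0.1],[0,0,0.2,0,0,0,0.1],[0,0,0,0,0,0,0.1]]]'
```

```text
time: 25.82
tool_pos: [536.9, -22.8, 49.5]
tcp_rot: [-179.9, 0.2, -176.4]
ft_force: [-1.0, -1.7, 7.3]
finger_gap: 28.4
time: 27.32
tool_pos: [489.0, -317.4, 243.6]
tcp_rot: [-179.9, 0.1, -176.4]
ft_force: [0.9, -0.1, 0.8]
finger_gap: 28.5
time: 28.08
tool_pos: [490.4, -332.0, 102.0]
tcp_rot: [180.0, -0.0, -176.4]
ft_force: [-0.2, -0.4, -0.2]
finger_gap: 28.3
```

```bash
python3 -m jog '[[[0,0,0,0,0,0,0.6],[0,0,0,0,0,0,0.6],[0,0,0,0,0,0,0.6],[0,0,-0.8,0,0,0,0.6],[0,0,-0.8,0,0,0,0.6],[0,0,-0.8,0,0,0,0.6],[-0.1,0.6,-0.4,0,0,0,0.6],[-0.2,0.9,0,0,0,0,0.6],[-0.2,0.9,0,0,0,0,0.6],[-0.2,0.9,0,0,0,0,0.6],[-0.2,0.9,0,0,0,0,0.6],[-0.2,0.9,0,0,0,0,0.6]]]';python3 -m jog '[[[-0.3,0.9,0,0,0,0,0.6],[-0.3,0.8,0.3,0,0,0,0.6],[-0.19,0.56,0.6,0,0,0,0.6],[0,0,0.6,0,0,0,0.6],[0,0,0,0,0,0,0.6]]]'
python3 - <<'E'
from h import *
p,d,W=look("wrist"); receipts(W,89); goto(562.4,41,49,183.5)
E
```

```text
time: 29.58
tool_pos: [529.6, -73.4, 242.7]
tcp_rot: [-180.0, 0.1, -176.4]
ft_force: [1.3, -0.6, 0.2]
finger_gap: 51.2
time: 30.2
tool_pos: [559.7, 40.9, 164.5]
tcp_rot: [180.0, -0.3, -176.4]
ft_force: [-0.2, -0.3, 1.6]
finger_gap: 51.2
blob 1206 px [318 242] (array([562.7,  41.5]), array([31. , 30.6]), 68.7) z 105.2 nook [-45.8  58.4]
30.25 [561.   40.5 166.7] [ 1.800e+02 -1.000e-01 -1.764e+02] F [-0.   0.1  0.2] gap 51.3 J [ -1.   3.  93.  -0.  84. -95.]
shift [-0.03  0.01  2.35] turn z 0.0002
```

```bash
python3 -m jog '[[[-0.03,0.02,0.7,0,0,0,0.6],[0,0,0.7,0,0,0,0.6],[0,0,0.6,0,0,0,0.6],[0,0,0.32,0,0,0,0.6],[0,0,0,0,0,0,0.6],[0,0,0,0,0,0,0.1],[0,0,0,0,0,0,0.1],[0,0,0,0,0,0,0.1]]]' 30;python3 -m jog '[[[0,0,-0.3,0,0,0,0.1],[0,0,-0.6,0,0,0,0.1],[0,0,-0.8,0,0,0,0.1],[0,0,-0.8,0,0,0,0.1],[0.1,0,-0.8,0,0,0,0.1],[0.3,-0.5,-0.6,0,0,0,0.1],[0.3,-0.9,0,0,0,0,0.1],[0.2,-0.9,0,0,0,0,0.1],[0.2,-0.9,0,0,0,0,0.1],[0.2,-0.9,0,0,0,0,0.1],[0.2,-0.9,0,0,0,0,0.1],[0.2,-0.9,0,0,0,0,0.1]]]';python3 -m jog '[[[0.19,-0.9,0,0,0,0,0.1],[0,-0.56,0.4,0,0,0,0.1],[0,0,0.6,0,0,0,0.1],[0,0,0.8,0,0,0,0.1],[0,0,0.8,0,0,0,0.1],[0,0,0.2,0,0,0,0.1],[0,0,0,0,0,0,0.1]]]'
```

```text
time: 31.25
tool_pos: [564.8, 41.8, 53.2]
tcp_rot: [180.0, 0.2, -176.4]
ft_force: [-0.3, 1.0, 6.0]
finger_gap: 29.0
time: 32.75
tool_pos: [496.2, -259.7, 247.4]
tcp_rot: [-180.0, 0.0, -176.4]
ft_force: [0.8, -0.2, -0.1]
finger_gap: 27.1
time: 33.62
tool_pos: [491.9, -331.7, 106.9]
tcp_rot: [-180.0, -0.0, -176.4]
ft_force: [-0.3, -0.9, 0.1]
finger_gap: 27.2
```

```bash
python3 -m jog '[[[0,0,0,0,0,0,0.6],[0,0,0,0,0,0,0.6],[0,0,0,0,0,0,0.6],[0,0,-0.8,0,0,0,0.6],[0,0,-0.8,0,0,0,0.6],[0,0,-0.9,0,0,0,0.6],[0,0.6,-0.9,0,0,0,0.8],[0,0.9,-0.6,0,0,0,0.8],[-0.05,0.9,0,0,0,0,1],[-0.1,0.9,0,0,0,0,1],[-0.1,0.9,0,0,0,0,1],[-0.1,0.9,0,0,0,0,1]]]';python3 -m jog '[[[0,0.8,0,0,0,0,1],[0,0.33,0,0,0,0,1],[0,0,0,0,0,0,1]]]'
python3 - <<'E'
from h import *
s=st(); p,d,W=look("wrist","w8"); receipts(W,89)
tp,td,T=look("top","t8"); print('top'); receipts(T,89)
cv2.imwrite("pics/m8.png",np.hstack([cv2.resize(p[:360,:,::-1],(480,270)),cv2.resize(tp[190:310,460:590,::-1],(292,270))]))
g=p.mean(-1); L=local(W)
m=(abs(W[...,2]-80)<5)&(g<135)&(L[...,0]>-140)&(L[...,0]<-5)
import sys
for nm,k in(("bank",m&(L[...,1]<-25)&(L[...,1]>-115)),("mouse",m&(L[...,1]>15)&(L[...,1]<125))):
    n,lab,q,c=cv2.connectedComponentsWithStats(cv2.morphologyEx(k.astype(np.uint8),cv2.MORPH_OPEN,np.ones((4,4)))); i=1+q[1:,4].argmax(); P=W[lab==i]; LL=L[lab==i]
    print(nm,q[i],rect(P),'nook mid',(np.percentile(LL,1,0)+np.percentile(LL,99,0))/2,np.percentile(LL,99,0)-np.percentile(LL,1,0))
E
```

```text
time: 35.12
tool_pos: [493.3, -74.6, 306.6]
tcp_rot: [-180.0, 0.1, -176.4]
ft_force: [0.7, -0.5, -0.9]
finger_gap: 85.2
time: 35.5
tool_pos: [489.9, -19.2, 306.4]
tcp_rot: [-180.0, 0.0, -176.3]
ft_force: [-0.1, 0.3, 0.5]
finger_gap: 85.1
35.5 [489.9 -19.2 306.4] [-180.     0.  -176.3] F [-0.1  0.3  0.5] gap 85.1 J [  -8.  -11.   91.   -0.   99. -102.]
top
bank [ 238  191   52   84 4058] (array([544.3, -85. ]), array([113.2,  63.7]), 7.3) nook mid [nan nan] [nan nan]
mouse [ 330  201   84   67 3773] (array([527.8,  49.1]), array([87.5, 79.6]), 41.6) nook mid [nan nan] [nan nan]
```

View pics/m8.png

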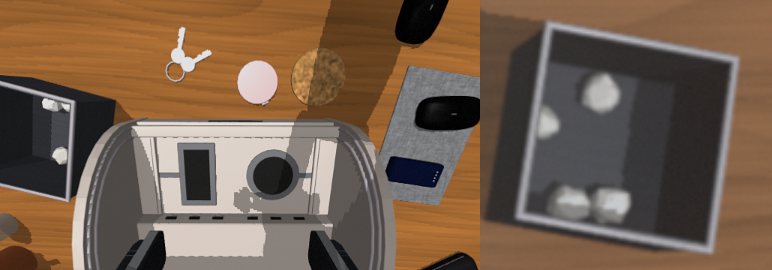

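The nook is empty: no receipt blobs, and four balls in the bin. The bank and mouse lie undisturbed on the mat. Going to the mouse.

```bash
python3 -m jog '[[[0,0,0,0,0,0.028,1],[0,0,0,0,0,0.028,1],[0,0,0,0,0,0.028,1],[0,0,0,0,0,0.028,1],[0,0,0,0,0,0.028,1],[0,0,0,0,0,0.028,1],[0,0,0,0,0,0.028,1],[0,0,0,0,0,0.028,1],[0,0,0,0,0,0.0235,1],[0.6,-0.1,0,0,0,0,1],[0.9,-0.12,0,0,0,0,1],[0.9,-0.12,0,0,0,0,1]]]';python3 -m jog '[[[0.9,-0.12,0,0,0,0,1],[0.9,-0.12,0,0,0,0,1],[0.9,-0.12,0.3,0,0,0,1],[0.9,-0.12,0.5,0,0,0,1],[0.9,-0.12,0.7,0,0,0,1],[0.7,-0.02,0.9,0,0,0,1],[0,0,0.9,0,0,0,1],[0,0,0.5,0,0,0,1],[0,0,0,0,0,0,1],[0,0,0,0,0,0,1]]]'
python3 - <<'E'
from h import *
s=st(); x,y,z=s['tool_pos']; p,d,W=look("wrist","w9")
for nm,z0,z1,c in(("mouse",12,60,(413.7,356.3)),("bank",14,60,(528,328))):
    m=(W[...,2]>z0)&(W[...,2]<z1)&(np.hypot(W[...,0]-c[0],W[...,1]-c[1])<75); P=W[m]; print(nm,m.sum(),rect(P),np.percentile(P[:,2],98))
m=(W[...,2]>z+20)&(np.hypot(W[...,0]-x,W[...,1]-y)<70); q=np.sort(W[m][:,2]-z); print('tip',q[[0,10,50,200]])
goto(413.7,356.3,0,94.3)
print('bank pad',np.load("pics/w4.npy")[180,354], 'mouse pad',np.load("pics/w4.npy")[72:79,355:363].mean((0,1)))
E
python3 - <<'E'
import cv2
cv2.imwrite('pics/w9s.png',cv2.resize(cv2.imread('pics/w9.png'),(560,420)))
E
```

```text
time: 37.1
tool_pos: [463.7, 98.1, 306.0]
tcp_rot: [180.0, 0.0, 94.3]
ft_force: [1.0, 0.3, 0.2]
finger_gap: 85.8
time: 38.35
tool_pos: [413.7, 355.2, 117.5]
tcp_rot: [179.9, -0.0, 94.4]
ft_force: [0.0, 0.6, 0.2]
finger_gap: 85.4
38.35 [413.7 355.2 117.5] [179.9  -0.   94.4] F [0.  0.6 0.2] gap 85.4 J [35.  2. 99. -0. 79. 31.]
mouse 7419 (array([413.1, 356.9]), array([102.1,  59. ]), -83.9) 39.13808037572705
bank 5776 (array([526.6, 328.4]), array([99.9, 47.7]), 84.9) 26.577360092702378
tip [50.86062908 51.79692192 52.75048226 55.11833886]
38.4 [413.9 355.6 118.1] [ 1.799e+02 -1.000e-01  9.440e+01] F [ 0.4 -0.2  1.5] gap 85.1 J [35.  2. 99. -0. 79. 31.]
shift [ 0.01 -0.01  2.36] turn z 0.0003
bank pad [541.31013861 -83.77166464  79.51742239] mouse pad [534.28796882  43.92877449  79.46941925]
```

View pics/w9s.png

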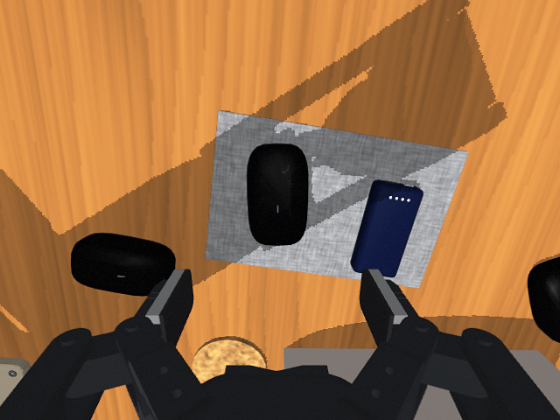

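```bash
python3 -m jog '[[[0.02,0,0.7,0,0,0,1],[0,0,0.7,0,0,0,1],[0,0,0.6,0,0,0,1],[0,0,0.5,0,0,0,1],[0,0,0.3,0,0,0,1],[0,0,0.1,0,0,0,1],[0,0,0,0,0,0,1]]]' 30; python3 -m jog '[[[0,0,0.08,0,0,0,1],[0,0,0.08,0,0,0,1],[0,0,0,0,0,0,1]]]';  python3 -m jog '[[[0,0,0,0,0,0,0.5],[0,0,0,0,0,0,0.5],[0,0,0,0,0,0,0.5],[0,0,0,0,0,0,0.5]]]' 30
```

```text
time: 39.28
tool_pos: [412.9, 356.8, -28.0]
tcp_rot: [179.9, -0.0, 94.5]
ft_force: [-1.0, -0.8, 0.4]
finger_gap: 85.2
time: 39.65
tool_pos: [412.0, 356.3, -37.2]
tcp_rot: [-180.0, 0.0, 94.5]
ft_force: [0.5, -0.6, 0.3]
finger_gap: 85.5
time: 40.15
tool_pos: [412.7, 356.7, -36.4]
tcp_rot: [179.9, -0.0, 94.5]
ft_force: [0.4, -0.3, 4.3]
finger_gap: 57.2
```

```bash
python3 -m jog '[[[0,0,-0.3,0,0,0,0.5],[0,0,-0.5,0,0,0,0.5],[0,0,-0.8,0,0,0,0.5],[0,0,-0.9,0,0,0,0.5],[0,0,-0.9,0,0,0,0.5],[0,0,-0.9,0,0,0,0.5],[0,0,-0.9,0,0,0,0.5],[0,0,-0.6,0,0,0,0.5],[0,0,0,0,0,0,0.5]]]'
python3 - <<'E'
from h import *
T=look("top")
from scipy.optimize import minimize
def fit(img,W,shape,c0):
    g=cv2.GaussianBlur(img,(3,3),0).mean(-1) if img.ndim==3 else img
    ok=(abs(W[...,2]-79)<7); X=W[ok][:,:2]; G=g[ok]; best=[]
    for dx in np.arange(-10,10.1,1):
        for dy in np.arange(-10,10.1,1):
            D=X-np.array(c0)-[dx,dy]; 
            if shape=='c': e=np.hypot(D[:,0],D[:,1])-45
            else:
                c,s=np.cos(NY),np.sin(NY); e=np.maximum(abs(D[:,0]*c+D[:,1]*s)-56,abs(-D[:,0]*s+D[:,1]*c)-31)
            i=(e<0)&(e>-5); o=(e>0)&(e<5)
            best.append((np.median(G[o])-np.median(G[i])+.5*(G[o].mean()-G[i].mean()),c0[0]+dx,c0[1]+dy))
    b=np.array(sorted(best)[-8:]); return b[:,1:].mean(0).round(1),b[-1].round(1)
W4=np.load("pics/w4.npy"); i4=cv2.imread("pics/w4.png")
for nm,im,W in(("w4",i4,W4),("top",T[0],T[2])):
    print(nm,'mouse',fit(im,W,'c',(534,47)),'bank',fit(im,W,'r',(543.5,-85)))
st()
E
```

```text
time: 41.28
tool_pos: [413.3, 357.3, 256.9]
tcp_rot: [179.7, -0.2, 94.5]
ft_force: [0.9, 0.2, -1.6]
finger_gap: 56.8
w4 mouse (array([532.9,  44.9]), array([101.6, 533. ,  45. ])) bank (array([540.8, -83.8]), array([121.3, 540.5, -84. ]))
top mouse (array([533.9,  45.1]), array([ 78., 534.,  45.])) bank (array([541.4, -82.1]), array([ 81.9, 541.5, -82. ]))
41.33 [412.5 356.7 254.4] [ 1.799e+02 -1.000e-01  9.450e+01] F [-0.6 -0.7 -1.5] gap 56.8 J [35. -2. 89.  0. 93. 31.]
```

```bash
python3 -m jog '[[[-0.5,0.15,0,0,0,0,0.5],[-0.8,0.25,0,0,0,0,0.5],[-0.8,0.25,0,0,0,0,0.5],[-0.8,0.25,0,0,0,0,0.5],[-0.8,0.25,0,0,0,0,0.5],[-0.8,0.25,0,0,0,0,0.5],[-0.8,0.25,0,0,0,0,0.5],[-0.7,0.2,0,0,0,0,0.5],[-0.41,0.07,0,0,0,0,0.5]]]';python3 -m jog '[[[0,0,0,0,0,-0.028,0.5],[0,0,0,0,0,-0.028,0.5],[0,0,0,0,0,-0.028,0.5],[0,0,0,0,0,-0.028,0.5],[0,0,0,0,0,-0.028,0.5],[0,0,0,0,0,-0.028,0.5],[0,0,0,0,0,-0.028,0.5],[0,0,0,0,0,-0.028,0.5],[0,0,0,0,0,-0.023,0.5],[0,0,0.7,0,0,0,0.5],[0,0,0.7,0,0,0,0.5],[0,0,0,0,0,0,0.5]]]'
python3 - <<'E'
from h import *
p,d,W=look("wrist","w10"); goto(533.5,45,43,183.5); print('receipts?'); receipts(W,89)
m=(W[...,2]>180)&(W[...,2]<250)&(np.hypot(W[...,0]-533.5,W[...,1]-45)<80)&(p.mean(-1)<60); P=W[m]; print(m.sum(),np.percentile(P[:,2],[1,5,20,50,90]))
cv2.imwrite('pics/w10.png',cv2.resize(p[...,::-1],(480,360)))
E
```

```text
time: 42.45
tool_pos: [532.1, 42.6, 250.6]
tcp_rot: [-179.8, -0.0, 94.4]
ft_force: [-0.6, 1.4, -2.1]
finger_gap: 56.8
time: 43.95
tool_pos: [529.2, 44.5, 177.9]
tcp_rot: [180.0, -0.6, -176.6]
ft_force: [-1.3, 0.4, -1.8]
finger_gap: 56.9
44.0 [530.9  44.5 180.7] [ 180.    -0.3 -176.6] F [ 0.9 -0.4 -0.6] gap 56.9 J [ -1.  -2.  97.   0.  86. -94.]
shift [-0.07  0.01  2.75] turn z -0.0003
receipts?
12588 [227.12266027 235.11199259 242.94268816 247.00038551 249.58029762]
```

View pics/w10.png

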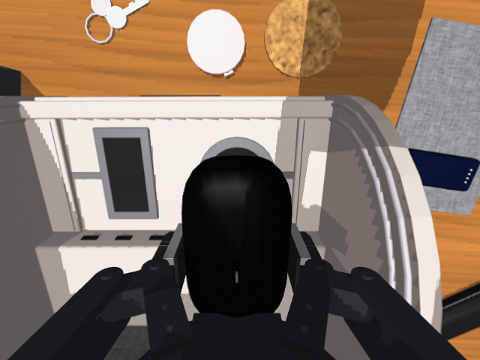

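```bash
python3 -m jog '[[[0,0,0.6,0,0,0,0.5],[0,0,0.6,0,0,0,0.5],[0,0,0.5,0,0,0,0.5],[0,0,0.4,0,0,0,0.5],[0,0,0.3,0,0,0,0.5],[0,0,0.1,0,0,0,0.5],[0,0,0,0,0,0,0.5],[0,0,0,0,0,0,0.5]]]'
python3 - <<'E'
from h import *
goto(533.5,45,39.6,183.5)
E
```

```text
time: 45.0
tool_pos: [533.8, 44.4, 59.2]
tcp_rot: [-180.0, 0.1, -176.6]
ft_force: [0.6, -0.5, -1.5]
finger_gap: 56.6
45.0 [533.8  44.4  59.2] [-1.800e+02  1.000e-01 -1.766e+02] F [ 0.6 -0.5 -1.5] gap 56.6 J [ -1.   3. 104.   0.  73. -94.]
shift [0.01 0.01 0.39] turn z -0.0003
```

```bash
python3 -m jog '[[[0.01,0.01,0.2,0,0,0,0.5],[0,0,0.14,0,0,0,0.5],[0,0,0,0,0,0,0.5]]]'; python3 -m jog '[[[0,0,0.04,0,0,0,0.5],[0,0,0,0,0,0,0.5]]]';python3 -m jog '[[[0,0,0,0,0,0,0.75],[0,0,0,0,0,0,0.95],[0,0,0,0,0,0,0.95],[0,0,0,0,0,0,0.95],[0,0,-0.3,0,0,0,0.95],[0,0,-0.6,0,0,0,0.95],[0,0,-0.8,0,0,0,0.95],[0,0,-0.8,0,0,0,0.95],[0,0,-0.9,0,0,0,0.95],[0,0,-0.9,0,0,0,0.95],[0,0,-0.9,0,0,0,1],[0,0,0,0,0,0,1]]]'
python3 - <<'E'
from h import *
st();p,d,W=look("wrist","w11"); L=local(W)
m=(W[...,2]>92)&(W[...,2]<130)&(p.mean(-1)<90)&(L[...,0]>-138)&(L[...,0]<-8)&(abs(L[...,1]-64)<62); print(m.sum(),rect(W[m]),np.percentile(W[m][:,2],[50,98]))
print('receipts'); receipts(W,89)
E
```

```text
time: 45.38
tool_pos: [531.9, 44.9, 40.2]
tcp_rot: [180.0, -0.1, -176.6]
ft_force: [-0.3, 0.9, -0.7]
finger_gap: 56.8
time: 45.62
tool_pos: [532.5, 44.9, 39.6]
tcp_rot: [-180.0, -0.0, -176.6]
ft_force: [-3.8, 0.2, 4.3]
finger_gap: 57.1
time: 47.12
tool_pos: [534.5, 44.9, 305.5]
tcp_rot: [-180.0, 0.5, -176.6]
ft_force: [-0.6, 0.7, 0.3]
finger_gap: 85.3
47.12 [534.5  44.9 305.5] [-180.     0.5 -176.6] F [-0.6  0.7  0.3] gap 85.3 J [ -1.  -4.  85.  -0.  98. -94.]
4032 (array([528.4,  42.6]), array([100.6,  59.2]), 2.0) [111.77356464 115.08660586]
receipts
blob 4064 px [316 194] (array([529.2,  42.7]), array([102.1,  59.2]), 2.9) z 114.9 nook [-79.1  61.7]
```

```bash
python3 -m jog '[[[0.5,0.9,0,0,0,0,1],[0.5,0.9,0,0,0,0,1],[0.3,0.9,0,0,0,0.02,1],[0,0.9,0,0,0,0.028,1],[0,0.6,0,0,0,0.028,1],[0,0,0,0,0,0.028,1],[0,0,0,0,0,0.028,1],[0,0,0,0,0,0.028,1],[0,0,0,0,0,0.028,1],[0,0,0,0,0,0.028,1],[0,0,0,0,0,0.028,1],[0,0,0,0,0,0.028,1]]]'
python3 - <<'E'
from h import *
for n in("top","scene"):
  p,d,W=look(n,n+"12"); L=local(W)
  for z0 in(86,92,100):
    m=(W[...,2]>z0)&(W[...,2]<130)&(p.mean(-1)<90)&(L[...,0]>-138)&(L[...,0]<-8)&(abs(L[...,1]-64)<62); 
    if m.sum()>50: print(n,z0,m.sum(),rect(W[m]))
goto(526.6,328.4,100,85)
E
```

```text
time: 48.68
tool_pos: [469.0, 249.5, 297.8]
tcp_rot: [-179.9, 0.1, 85.1]
ft_force: [-0.6, -0.7, 0.9]
finger_gap: 85.3
top 86 1681 (array([530.4,  44.2]), array([101.4,  59.2]), 3.5)
top 92 1681 (array([530.4,  44.2]), array([101.4,  59.2]), 3.5)
top 100 1663 (array([529.9,  44.3]), array([100.3,  58.5]), 2.9)
scene 86 1307 (array([532.6,  45.1]), array([100.7,  60. ]), 5.8)
scene 92 1283 (array([532.6,  45.1]), array([100.7,  60. ]), 5.8)
scene 100 1201 (array([532.3,  45.2]), array([99. , 59.3]), 2.6)
48.77 [469.1 249.6 297.9] [-1.799e+02  1.000e-01  8.530e+01] F [-0.4 -0.2 -0.1] gap 85.4 J [22. -4. 86. -0. 98. 27.]
shift [1.67 1.03 3.95] turn z 0.001
```

```bash
python3 -m jog '[[[0.8,0.5,0,0,0,0,0.9],[0.8,0.5,0.2,0,0,0,0.9],[0.07,0.03,0.7,0,0,0,0.9],[0,0,0.9,0,0,0,0.9],[0,0,0.9,0,0,0,0.9],[0,0,0.9,0,0,0,0.9],[0,0,0.7,0,0,0,0.9],[0,0,0.5,0,0,0,0.9],[0,0,0,0,0,0,0.9],[0,0,0,0,0,0,0.9]]]'
python3 - <<'E'
from h import *
p,d,W=look("wrist"); m=(W[...,2]>14)&(W[...,2]<40)&(np.hypot(W[...,0]-527,W[...,1]-328)<75)&(p[...,2]>p[...,0]*1.0); P=W[m]; print(m.sum(),rect(P),np.percentile(P[:,2],[50,98]))
goto(526.8,328.4,-35,85)
E
```

```text
time: 50.02
tool_pos: [528.1, 329.2, 60.1]
tcp_rot: [180.0, -0.0, 85.6]
ft_force: [-0.8, 0.6, 0.2]
finger_gap: 76.6
9229 (array([527.5, 328.2]), array([100.1,  48.1]), 85.0) [25.0368011  26.45289221]
50.08 [528.6 329.5  60.8] [ 1.799e+02 -1.000e-01  8.560e+01] F [0.3 0.2 1.2] gap 77.0 J [27. 16. 89. -0. 74. 32.]
shift [-0.03 -0.04  1.92] turn z 0.0016
```

```bash
python3 -m jog '[[[-0.02,-0.02,0.6,0,0,0.0016,0.9],[0,0,0.6,0,0,0,0.9],[0,0,0.4,0,0,0,0.9],[0,0,0.2,0,0,0,0.9],[0,0,0.1,0,0,0,0.9],[0,0,0,0,0,0,0.9]]]'; python3 -m jog '[[[0,0,0,0,0,0,0.4],[0,0,0,0,0,0,0.4],[0,0,0,0,0,0,0.4],[0,0,0,0,0,0,0.4]]]' 50; python3 -m jog '[[[0,0,-0.3,0,0,0,0.4],[0,0,-0.5,0,0,0,0.4],[0,0,-0.8,0,0,0,0.4],[0,0,-0.9,0,0,0,0.4],[0,0,-0.9,0,0,0,0.4],[0,0,-0.9,0,0,0,0.4],[0,0,-0.9,0,0,0,0.4],[0,0,-0.6,0,0,0,0.4],[0,0,0,0,0,0,0.4]]]'
python3 - <<'E'
from h import *
goto(541.1,-83,None,183.5)
E
```

```text
time: 50.82
tool_pos: [527.0, 328.3, -35.3]
tcp_rot: [180.0, -0.0, 84.9]
ft_force: [0.1, 0.3, 0.5]
finger_gap: 76.9
time: 51.32
tool_pos: [527.7, 328.6, -34.6]
tcp_rot: [179.9, -0.1, 84.9]
ft_force: [0.2, -0.9, 6.0]
finger_gap: 46.9
time: 52.45
tool_pos: [527.8, 328.8, 257.9]
tcp_rot: [179.7, -0.2, 84.9]
ft_force: [0.5, 0.1, -1.4]
finger_gap: 47.1
52.45 [527.8 328.8 257.9] [179.7  -0.2  84.9] F [ 0.5  0.1 -1.4] gap 47.1 J [27.  9. 76.  0. 94. 32.]
shift [-8.18  1.   -0.02] turn z -0.2739
```

```bash
python3 -m jog '[[[-0.5,0.05,0,0,0,0,0.4],[-0.8,0.1,0,0,0,0,0.4],[-0.8,0.1,0,0,0,0,0.4],[-0.8,0.1,0,0,0,0,0.4],[-0.8,0.1,0,0,0,0,0.4],[-0.8,0.1,0,0,0,0,0.4],[-0.8,0.1,0,0,0,0,0.4],[-0.8,0.1,0,0,0,0,0.4],[-0.8,0.1,0,0,0,0,0.4],[-0.8,0.1,0,0,0,0,0.4],[-0.48,0.05,0,0,0,0,0.4]]]';python3 -m jog '[[[0,0,0,0,0,-0.028,0.4],[0,0,0,0,0,-0.028,0.4],[0,0,0,0,0,-0.028,0.4],[0,0,0,0,0,-0.028,0.4],[0,0,0,0,0,-0.028,0.4],[0,0,0,0,0,-0.028,0.4],[0,0,0,0,0,-0.028,0.4],[0,0,0,0,0,-0.028,0.4],[0,0,0,0,0,-0.028,0.4],[0,0,0,0,0,-0.022,0.4],[0,0,0,0,0,0,0.4]]]'; python3 -m jog '[[[0,0,0.6,0,0,0,0.4],[0,0,0.8,0,0,0,0.4],[0,0,0.8,0,0,0,0.4],[0,0,0.8,0,0,0,0.4],[0,0,0.6,0,0,0,0.4],[0,0,0,0,0,0,0.4],[0,0,0,0,0,0,0.4]]]'
python3 - <<'E'
from h import *
p,d,W=look("wrist","w13"); print('in nook:'); receipts(W,89)
m=(p[...,2]>p[...,0]*1.3)&(abs(W[...,0]-541)<70)&(abs(W[...,1]+83)<40); print('held bank',m.sum(),rect(W[m]),np.median(W[m][:,2]))
goto(541.1,-83,42,183.5)
E
```

```text
time: 53.82
tool_pos: [538.7, -85.4, 251.4]
tcp_rot: [-179.8, -0.0, 84.8]
ft_force: [-0.4, -0.9, -1.8]
finger_gap: 47.0
time: 55.2
tool_pos: [539.0, -83.4, 251.9]
tcp_rot: [179.9, -0.2, -176.5]
ft_force: [0.2, -0.3, -1.5]
finger_gap: 47.2
time: 56.08
tool_pos: [540.4, -83.8, 75.0]
tcp_rot: [-180.0, 0.0, -176.5]
ft_force: [-0.3, -0.2, -1.5]
finger_gap: 47.1
in nook:
blob 22002 px [565 283] (array([529.4,  42. ]), array([102.6,  59.2]), 4.2) z 114.6 nook [-79.  61.]
blob 77 px [274 212] (array([ 489.9, -105.7]), array([9.6, 1. ]), -76.7) z 124.4 nook [-127.5  -84. ]
blob 86 px [322 211] (array([488.3, -85.7]), array([9.1, 1.2]), -85.5) z 123.8 nook [-127.9  -63.9]
blob 87 px [358 212] (array([487.8, -70.7]), array([10.3,  1.4]), 82.1) z 124.7 nook [-127.5  -48.9]
held bank 25861 (array([548.3, -83.1]), array([122.1,  79.8]), -0.1) 134.69185058469836
56.12 [541.1 -84.   75.8] [-1.800e+02  1.000e-01 -1.765e+02] F [ 0.4 -0.3 -1.1] gap 46.7 J [ -14.    4.  101.    0.   74. -108.]
shift [0.   0.02 0.68] turn z -0.0001
```

```bash
python3 -m jog '[[[-0.04,0.02,0.3,0,0,0,0.4],[0,0,0.2,0,0,0,0.4],[0,0,0.14,0,0,0,0.4],[0,0,0,0,0,0,0.4]]]'; python3 -m jog '[[[0,0,0.05,0,0,0,0.4],[0,0,0,0,0,0,0.4]]]';python3 -m jog '[[[0,0,0,0,0,0,0.6],[0,0,0,0,0,0,0.85],[0,0,0,0,0,0,0.85],[0,0,0,0,0,0,0.85],[0,0,-0.3,0,0,0,0.85],[0,0,-0.6,0,0,0,0.85],[0,0,-0.8,0,0,0,0.85],[0,0,-0.8,0,0,0,0.85],[0,0,-0.9,0,0,0,0.85],[0,0,-0.9,0,0,0,0.85],[0.5,0.5,-0.9,0,0,0,0.5],[0.5,0.6,-0.5,0,0,0,0.28]]]'
python3 - <<'E'
from h import *
st();p,d,W=look("wrist","w14"); L=local(W); print('blobs');receipts(W,89)
p2,d,W=look("top","t14"); L=local(W); print('blobs top');receipts(W,89)
b=W.reshape(-1,3);LL=L.reshape(-1,2); k=(LL[:,0]>45)&(LL[:,0]<95)&(abs(LL[:,1])<75)&(b[:,2]>262); print('bar',k.sum(),np.median(LL[k],0),np.median(b[k,2]))
cv2.imwrite("pics/m14.png",np.hstack([cv2.resize(p[...,::-1],(480,360)),cv2.resize(p2[60:300,220:460,::-1],(320,360))]))
E
```

```text
time: 56.62
tool_pos: [541.8, -82.6, 41.7]
tcp_rot: [180.0, -0.0, -176.5]
ft_force: [0.3, -0.0, -2.8]
finger_gap: 46.7
time: 56.88
tool_pos: [542.1, -82.6, 41.4]
tcp_rot: [180.0, 0.0, -176.5]
ft_force: [-9.9, 1.1, 14.8]
finger_gap: 47.1
time: 58.38
tool_pos: [488.7, -30.7, 328.7]
tcp_rot: [-179.9, 0.3, -176.5]
ft_force: [0.9, -0.5, -0.7]
finger_gap: 36.9
58.38 [488.7 -30.7 328.7] [-179.9    0.3 -176.5] F [ 0.9 -0.5 -0.7] gap 36.9 J [ -10.  -11.   89.    0.  101. -103.]
blobs
blob 3343 px [373 230] (array([528.8,  42.5]), array([101.6,  59.6]), 2.3) z 114.9 nook [-79.5  61.5]
blob 2796 px [273 231] (array([538.7, -84.7]), array([98.8, 48.3]), 3.7) z 102.6 nook [-77.5 -66. ]
blobs top
blob 412 px [310 254] (array([490.4,  41.5]), array([51.8, 26.8]), 83.5) z 116.7 nook [-117.9   62.9]
bar 39 [ 71.59254004 -65.04812169] 275.6439894386482
```

View pics/m14.png

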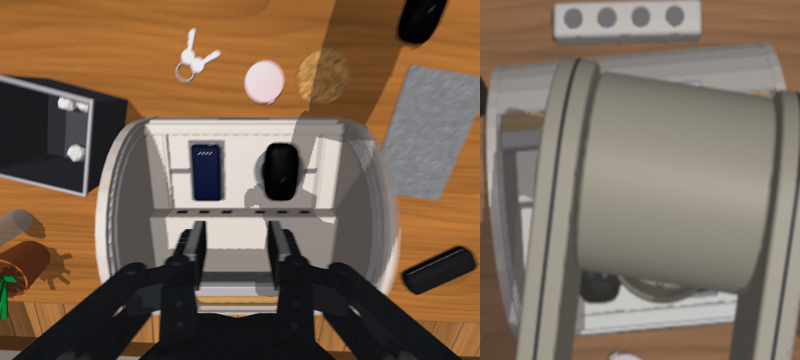

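The bank lies lengthwise within the rectangular pad's rim, the mouse stands on the round pad, and the nook is otherwise empty. Regripping the bar to close the cover.

```bash
python3 -m jog '[[[0,0,0,0,0,0.028,0.28],[0,0,0,0,0,0.028,0.28],[0,0,0,0,0,0.028,0.28],[0,0,0,0,0,0.028,0.28],[0,0,0,0,0,0.028,0.28],[0,0,0,0,0,0.028,0.28],[0,0,0,0,0,0.028,0.28],[0,0,0,0,0,0.028,0.28],[0,0,0,0,0,0.026,0.28],[0,0,0,0,0,0,0.28]]]'; python3 -m jog '[[[0.02,0.6,0,0,0,0,0.28],[0.02,0.8,0,0,0,0,0.28],[0.02,0.8,0,0,0,0,0.28],[0.02,0.8,0,0,0,0,0.28],[0.02,0.6,0,0,0,0,0.28],[0,0.2,0,0,0,0,0.28],[0,0,0,0,0,0,0.28],[0,0,0,0,0,0,0.28]]]'
python3 - <<'E'
from h import *
p,d,W=look("wrist"); L=local(W); k=(W[...,2]>264)&(W[...,2]<285)&(abs(L[...,1])<62)&(L[...,0]>40)&(L[...,0]<100); print('bar',k.sum(),np.median(L[k],0) if k.any() else '',np.percentile(W[k][:,2],[50,95]) if k.any() else '', rect(W[k]))
goto(681.5,-9.9,213.8,93.55)
E
```

```text
time: 59.72
tool_pos: [488.7, -31.0, 324.8]
tcp_rot: [180.0, 0.0, 93.6]
ft_force: [0.1, -0.2, -0.2]
finger_gap: 23.8
time: 60.72
tool_pos: [677.4, -14.3, 325.2]
tcp_rot: [180.0, 0.0, 93.6]
ft_force: [0.4, 0.1, -0.0]
finger_gap: 24.2
bar 2249 [68.1723933   7.45321293] [275.63950726 277.07022576] (array([680.3,  -9.9]), array([123.7,   9.7]), -86.4)
60.77 [677.4 -14.3 325.4] [180.    0.   93.6] F [-0.7 -0.4 -0.1] gap 24.5 J [ -6.  19.  58.  -0. 103.  -9.]
shift [0.08 0.09 2.23] turn z 0.0001
```

```bash
python3 -m jog '[[[0.07,0.07,0.6,0,0,0,0.28],[0,0,0.7,0,0,0,0.28],[0,0,0.5,0,0,0,0.28],[0,0,0.3,0,0,0,0.28],[0,0,0.12,0,0,0,0.28],[0,0,0,0,0,0,0.28]]]'; python3 -m jog '[[[0,0,0,0,0,0,0],[0,0,0,0,0,0,0],[0,0,0,0,0,0,0],[0,0,0,0,0,0,0]]]' 40
python3 - <<'E'
from h import *
q=np.linspace(1.8,0,19); P=np.c_[-np.cos(q+.14),np.sin(q+.14)]*190
print(np.round(np.diff(P,axis=0)*[1,-1]/50,2).tolist())
E
```

```text
time: 61.52
tool_pos: [681.4, -10.4, 214.4]
tcp_rot: [180.0, 0.0, 93.5]
ft_force: [0.1, -0.2, 0.4]
finger_gap: 24.1
time: 62.02
tool_pos: [681.6, -10.5, 215.2]
tcp_rot: [179.9, 0.0, 93.5]
ft_force: [-4.0, -0.3, 5.9]
finger_gap: 8.5
[[-0.36, -0.12], [-0.37, -0.08], [-0.38, -0.05], [-0.38, -0.01], [-0.38, 0.03], [-0.37, 0.07], [-0.36, 0.11], [-0.35, 0.14], [-0.34, 0.18], [-0.32, 0.21], [-0.3, 0.24], [-0.27, 0.27], [-0.24, 0.29], [-0.21, 0.32], [-0.18, 0.34], [-0.14, 0.35], [-0.11, 0.36], [-0.07, 0.37]]
```

```bash
python3 -m jog '[[[0,-0.36,-0.12,0,0,0,0],[0,-0.37,-0.08,0,0,0,0],[0,-0.38,-0.05,0,0,0,0],[0,-0.38,-0.01,0,0,0,0],[0,-0.38,0.03,0,0,0,0],[0,-0.37,0.07,0,0,0,0],[0,-0.36,0.11,0,0,0,0],[0,0,0,0,0,0,0]]]'; python3 -m jog '[[[0,-0.35,0.14,0,0,0,0],[0,-0.34,0.18,0,0,0,0],[0,-0.32,0.21,0,0,0,0],[0,-0.3,0.24,0,0,0,0],[0,-0.27,0.27,0,0,0,0],[0,-0.24,0.29,0,0,0,0],[0,0,0,0,0,0,0]]]'; python3 -m jog '[[[0,-0.21,0.32,0,0,0,0],[0,-0.18,0.34,0,0,0,0],[0,-0.14,0.35,0,0,0,0],[0,-0.11,0.36,0,0,0,0],[0,-0.07,0.36,0,0,0,0],[0,0,0,0,0,0,0],[0,0,0,0,0,0,0]]]'
```

```text
time: 63.02
tool_pos: [551.9, -18.5, 218.7]
tcp_rot: [179.8, 0.0, 93.5]
ft_force: [-5.7, 0.2, 10.6]
finger_gap: 8.4
time: 63.9
tool_pos: [460.2, -24.1, 149.1]
tcp_rot: [-180.0, 0.0, 93.5]
ft_force: [-0.9, -0.4, -2.5]
finger_gap: 8.3
time: 64.78
tool_pos: [425.6, -26.2, 63.0]
tcp_rot: [180.0, -0.0, 93.5]
ft_force: [3.5, 0.1, -5.2]
finger_gap: 8.3
```

```bash
python3 -m jog '[[[0,-0.01,0.06,0,0,0,0],[0,0,0.04,0,0,0,0],[0,0,0,0,0,0,0]]]'; python3 -m jog '[[[0,0,0,0,0,0,0.28],[0,0,0,0,0,0,0.28],[0,0,0,0,0,0,0.28],[0,-0.02,-0.4,0,0,0,0.28],[0,0,-0.7,0,0,0,0.28],[0,0,-0.9,0,0,0,0.28],[0,0,-0.9,0,0,0,0.28],[0,0,-0.9,0,0,0,0.28],[0,0,-0.9,0,0,0,0.28],[0,0,0,0,0,0,0.28],[0,0,0,0,0,0,0.28]]]'
python3 - <<'E'
from h import *
p,d,W=look("wrist"); L=local(W); k=(W[...,2]>100)&(W[...,2]<160)&(abs(L[...,1])<62)&(L[...,0]>-205)&(L[...,0]<-175)
n=W[k]; print('bar',k.sum(),np.percentile(n[:,2],[50,95]),rect(n),local(np.array([*rect(n)[0],0])))
E
```

```text
time: 65.15
tool_pos: [425.5, -26.3, 60.7]
tcp_rot: [179.9, 0.0, 93.6]
ft_force: [-11.5, 2.8, 22.0]
finger_gap: 8.5
time: 66.53
tool_pos: [423.7, -26.3, 292.6]
tcp_rot: [-180.0, 0.0, 93.5]
ft_force: [-0.1, 0.4, -1.3]
finger_gap: 23.8
bar 1057 [124.76641107 126.4084807 ] (array([424.2, -25.9]), array([123.2,   9.3]), -86.6) [-188.17648142   -0.24867353]
```

Bar centre is at z≈121 mm, and the stop was felt at 22 N, so the cover is closed. Backing off for a last look.

```bash
python3 -m jog '[[[0.9,-0.1,-0.2,0,0,0,0.28],[0.9,-0.2,-0.2,0,0,0,0.28],[0.9,-0.3,0,0,0,0,0.28],[0.9,-0.3,0,0,0,0,0.28],[0.9,-0.3,0,0,0,0,0.28],[0.9,-0.3,0,0,0,0,0.28],[0.9,-0.3,0,0,0,0,0.28],[0.9,-0.3,0,0,0,0,0.28],[0.9,-0.3,0,0,0,0,0.28],[0.9,-0.3,0,0,0,0,0.28],[0.9,0,0,0,0,0,0.28],[0,0,0,0,0,0,0.28]]]'
python3 - <<'E'
from h import *
st();p,d,W=look("top","t15");p2,d2,W2=look("scene","s15")
cv2.imwrite("pics/m15.png",np.hstack([cv2.resize(p[...,::-1],(400,300)),cv2.resize(p2[...,::-1],(400,300))]))
for nm,a in dict(coaster=(240,302,292,352,2,30),mirror=(305,352,292,338,6,30),keys=(370,420,305,360,1.5,30)).items():
    q=W[a[2]:a[3],a[0]:a[1]].reshape(-1,3);q=q[(q[:,2]>a[4])&(q[:,2]<a[5])]; print(nm,rect(q))
L=local(W);k=(W[...,2]>100)&(W[...,2]<160)&(abs(L[...,1])<62)&(L[...,0]>-205)&(L[...,0]<-175);print('bar z',np.percentile(W[k][:,2],[50,95]))
E
```

```text
time: 68.08
tool_pos: [256.9, 460.6, 309.6]
tcp_rot: [-179.8, 0.2, 93.7]
ft_force: [0.3, -1.3, -0.3]
finger_gap: 23.8
68.08 [256.9 460.6 309.6] [-179.8    0.2   93.7] F [ 0.3 -1.3 -0.3] gap 23.8 J [ 55.  -5.  85.   0. 100.  52.]
coaster (array([373. , 123.9]), array([118.3, 113. ]), 89.3)
mirror (array([386. ,  11.8]), array([74.9, 72.1]), -75.5)
keys (array([ 349. , -113.8]), array([102.8,  94.2]), -1.2)
bar z [125.46965565 129.03965074]
```

View pics/m15.png

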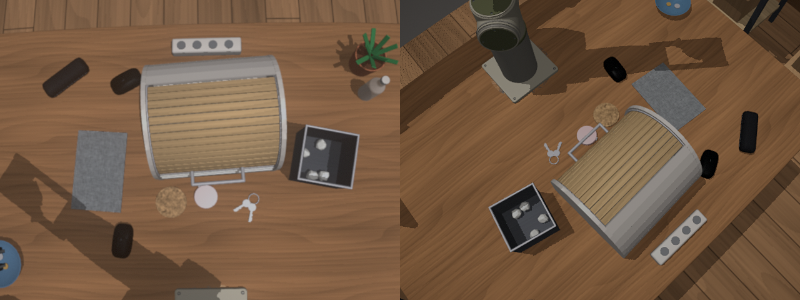

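The cover is closed, four receipts are in the bin, the mat is empty, and the bystanders haven't moved. Handing in.

```bash
python3 -c "from bench import job; print(job.hand_in())"
```

```text
the job is handed in; nothing more can be done
None
```

The job is done and handed in at about 68 s of robot time. I opened the cover to its stop, put the four receipts I found in the bin, and placed the power bank and mouse on their pads. Then I rolled the cover closed again.

**Last checks:**
- **Cover:** the closed bar measured about 121 mm high, and I felt the closing stop at about 22 N.
- **Receipts:** all four show in the bin. The last views inside the nook before closing showed none left.
- **Power bank:** it lies lengthwise, about 3 mm from the pad's middle by the camera.
- **Mouse:** it stands upright on the round pad. The three cameras put it about 1 to 5 mm from the middle, so they disagree slightly, and I did not correct it.
- **Bystanders:** the keys and coaster read the same as at the start. The mirror reads within 2 mm, which is camera noise level.

**Failed first try:** my first grip on the bar closed on nothing, because the real fingertips sit about 40 to 50 mm above the reported tool position. I allowed for that in every later move.

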